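Zero the packing scale and tip out one section of a split tray

ROBOT

A 6-joint arm with a two-finger parallel gripper is mounted at the origin on the work surface. World frame = base frame: x ahead of the robot, y to its left, z up, the work surface at z = 0. Lengths are in m, angles in rad, forces in N, time in s.
With the tool pointing down it reaches from about 0.25 to 0.725 m from the base axis. Payload 4 kg.
Tool frame: the origin (TCP) lies at the very end of the fingers, on their centre line; the grasp point (between the pads) lies 19 mm behind it (bot.pinch_z is the distance from the TCP to the grasp point, in m); z points along the fingers, x is the direction in which the jaws open and shut, and the axes are right-handed (so a half turn about z gives the same grasp; the last joint's range is limited). The gripper opens to 85 mm and grips with 20 to 120 N. Pads are 22 mm wide; open, the fingers measure 114 mm over their backs; the gripper's body (76 mm by 85 mm) begins 54 mm behind the grasp point. The pads swing forward as they close: fully open they stand 13 mm farther back than shut.
Start: joints at [-1.142, 0.241, 0.005, 1.335, 0, 1.571], TCP at [0.208, -0.455, 0.231] pointing down, gripper open.
Joint ranges: [-2.72, 2.72], [-1.05, 1.87], [-1.09, 1.28], [-1.99, 2.15], [-1.42, 1.44], [-3.14, 3.14]. Speed limits (rad/s): [2.79, 2.79, 3.14, 3.14, 3.14, 3.14].

INTERFACE

Orientations are given as a unit quaternion [x, y, z, w].
In Python, from workcell import bot gives the robot as it stands. The module is installed in compiled form; this text tells all that it offers.
- The arm moves only by the shell command python3 -m inch 'ROWS'. ROWS is JSON, a list of rows, each a list of 7 numbers: the shift along the tool's x, y, z scaled (see below), then the turn, a rotation vector about the tool's x, y, z scaled (see below), then the gripper command: -1 is fully open, 1 is shut, values between are in proportion. In form: [[x, y, z, wx, wy, wz, gripper], ...]. A call has exactly 8 rows; each row shifts and turns the commanded pose from where the row before left it, along the tool's axes as they then stand; what a row does not reach is not made up. The controller multiplies each number of a shift by 2.5 cm and each number of a turn by 180 degrees. A row lasts 1/10 s, in which the tool goes at most 50 mm and 8.59 degrees, less where a joint would pass 70% of its speed; a pose out of reach is approached as far as the arm can. A call with a number of a shift or a turn outside -1 to 1 is refused whole. A call with a gripper value outside its range is refused whole. The fingers move at their own pace and stop on an object; the grip force is fixed at half the most. Time passes only in rows, so rows that do not move let the fingers close, or fill a call up. It gives the time, the measured TCP pose, the force and the opening at its end, in the units of the state.
- bot.get_obs(): the state, without advancing time (a new reading comes with each control period).
- bot.camera(name): name is "scene" or "top"; returns (picture, depth): 480x640x3 uint8, blue, green, red; 480x640 float32, m along the optical axis (not along the pixel's ray), 0 where there is no reading.
- bot.get_calibration(name): a dict with "vfov" (degrees; the focal length in pixels is half the picture's height over the tangent of half this angle, whatever the lens; pixels are square), "cx", "cy" (the principal point, pixels), "R" (3x3) and "t" (3): a world point X has camera coordinates R X + t. Camera axes: x right, y down, z forward; pixel columns grow to the right and rows downward; lengths in m; the calibration is good to about 2 mm. A picture is of the moment at which its call begins. get_calibration takes no time and is no camera call.
- bot.job_done(): hands the job in, once; it reports no verdict.
The state is a dict: "clock": time; "joint_pos": joint angles; "joint_vel": joint speeds; "tau": joint torques, N m; "eef_pos": TCP position; "tool_rot": TCP orientation; "ft_force": force on the tool from outside, world axes, zero at the start; "ft_torque": the same for the moment, N m; "grip_width": finger opening in m.
Only numpy, scipy, OpenCV 4.12 (cv2) and the standard library are available. Lean on these libraries where they do the work, as an engineer would, in place of code of your own. Each camera call takes 0.05 s, during which the arm holds its last target.

TASK

An open gift box stands on the packing scale. Zero the scale by pressing its recessed button fully in for a moment with the stylus and put the stylus back upright in its holder; then lift the two-section tray by its grip and tip all three wooden balls, and none of the spools, into the gift box. Set the tray upright on the bench with the spools still in their section, keep the box on the scale, and leave the jar, the tape roll and the closed carton alone.

Things in the scene. Friction and masses are not known exactly. Their poses are not given: they have to be found in the camera images.
- scale: Fixed grey packing scale, body 200 (x) x 240 (y) x 48 mm high with a steel pan on top (pan top at 48 mm). Origin on the bench under the pan's centre, z up; its front (-x) carries a panel sloping down towards -x, 200 mm wide (y), 62 mm long down the slope
- zero_mouth (a point): Centre of the mouth of the round hole in the scale's sloping panel, on the panel's surface (129 mm in front of the scale's origin, 34 mm above the bench). Its z axis is the panel's outward normal, leaning 0.3 rad from vertical towards the scale's -x; its y axis is the scale's y. The hole is 17 mm across; the black button (13.6 mm across) lies 6 mm below the surface, too deep for a finger
- zero (a joint): Travel of the recessed zero button, m: 0 out, 0.004 fully in. It moves along the hole's axis; a spring resists with 2 N at the start and 4 N fully in, and returns it. Counts as fully in above 0.003, held for 0.2 s
- stylus: Loose stylus, 116 mm long, 50 g, standing in its holder point down. Origin at the point's end, z along it to the handle. Point 6 mm thick for 20 mm, shank 9 mm to 50 mm, collar 28 mm across from 50 to 55 mm, then a square black handle 14 x 14 mm from 54 to 116 mm with flats facing its x and y
- holder: Fixed dark wooden block 50 x 50 x 62 mm with an upright through hole 18 mm across at its centre. Origin on the bench under its centre, z up. The stylus hangs in it with the collar resting on the block's top, its point 12 mm above the bench
- gift_box: Loose open cardboard box, 150 (x) x 220 (y) x 62 mm, walls 4 mm, 350 g, on the scale's pan (rim 110 mm above the bench). Origin under its centre, z up
- tray: Loose plywood tray, 122 (x) x 164 (y) mm, about 320 g, origin at the centre of its underside, z up. A divider 8 mm thick and 48 mm high runs along x through the origin. The +y section holds three balls, the -y section three spools. Each has a flat floor (5 mm thick) to 48 mm out, then a flared side rising at 0.66 rad to a lip 80 mm out and 32 mm up; end walls 41 mm high
- tray_grip (a point): Top middle of the tray's upright grip plate over the divider: 56 mm wide (x), 12 mm thick (y), 112 mm above the underside. Axes as the tray's
- ball_lip (a point): Middle of the lip of the balls' section (+y), 80 mm out and 32 mm up from the tray's origin. The balls run out over it once the tray leans clearly more than 0.66 rad to +y (0.95 is plenty); the spools then lean on the divider and stay in well short of 1.5 rad
- ball0_center (a point): Centre of a plain wooden ball, 26 mm across, 12 g, at the start in the tray's +y section
- ball1_center (a point): Centre of a plain wooden ball, 26 mm across, 12 g, at the start in the tray's +y section
- ball2_center (a point): Centre of a plain wooden ball, 26 mm across, 12 g, at the start in the tray's +y section
- spool0: Plain wooden spool, 24 mm across its flanges, 22 mm high, 12 g, at the start standing in the tray's -y section. Origin at the centre of one end, z along its axis
- spool1: Plain wooden spool, 24 mm across its flanges, 22 mm high, 12 g, at the start standing in the tray's -y section. Origin at the centre of one end, z along its axis
- spool2: Plain wooden spool, 24 mm across its flanges, 22 mm high, 12 g, at the start standing in the tray's -y section. Origin at the centre of one end, z along its axis
- candle: Bystander: candle jar, 64 mm across, 85 mm high, origin under its centre
- tape: Bystander: roll of tape lying flat, 70 mm across, 24 mm high, origin under its centre
- carton: Bystander: closed carton 100 (x) x 130 (y) x 50 mm, origin under its centre

How it is judged:
On the way, in this order (a step that is already met when the one before it is completed fails the run):
1. the zero button is pressed fully in with the stylus's point in its hole (value of joint zero above 0.003 m and distance between stylus and zero_mouth below 0.016 m), for 0.2 s.
2. the stylus is back upright in its holder and let go (horizontal distance between stylus and holder below 0.012 m and height (world z) of stylus below 0.02 m and angle between stylus's own z axis and vertical below 0.15 rad and contact force between the fingers and stylus below 0.1 N), for 0.2 s.
3. the tray is tipped while held over the scale (angle between tray's own z axis and vertical above 0.6 rad and horizontal distance between tray and gift_box below 0.25 m and height (world z) of tray above 0.1 m), for 0.1 s.
At the end, for the whole second after the job is handed in: Balls inside the gift box below its rim; box level on the scale, within 35 mm of its middle; spools in the tray's own section; tray upright on the bench (8 mm, 0.08 rad), at rest; stylus upright in its holder (12 mm, seated within 8 mm, 0.15 rad); zero button out (x of ball0_center in the frame of gift_box between -0.075 and 0.075 m and y of ball0_center in the frame of gift_box between -0.11 and 0.11 m and z of ball0_center in the frame of gift_box between 0 and 0.062 m and x of ball1_center in the frame of gift_box between -0.075 and 0.075 m and y of ball1_center in the frame of gift_box between -0.11 and 0.11 m and z of ball1_center in the frame of gift_box between 0 and 0.062 m and x of ball2_center in the frame of gift_box between -0.075 and 0.075 m and y of ball2_center in the frame of gift_box between -0.11 and 0.11 m and z of ball2_center in the frame of gift_box between 0 and 0.062 m and x of spool0 in the frame of tray between -0.06 and 0.06 m and y of spool0 in the frame of tray between -0.085 and -0.002 m and z of spool0 in the frame of tray between -0.002 and 0.045 m and x of spool1 in the frame of tray between -0.06 and 0.06 m and y of spool1 in the frame of tray between -0.085 and -0.002 m and z of spool1 in the frame of tray between -0.002 and 0.045 m and x of spool2 in the frame of tray between -0.06 and 0.06 m and y of spool2 in the frame of tray between -0.085 and -0.002 m and z of spool2 in the frame of tray between -0.002 and 0.045 m and linear speed of each of tray, stylus, gift_box below 0.03 m/s and height (world z) of tray below 0.008 m and angle between each of tray, gift_box's own z axis and vertical below 0.08 rad and horizontal distance between stylus and holder below 0.012 m and height (world z) of stylus below 0.02 m and angle between stylus's own z axis and vertical below 0.15 rad and horizontal distance between gift_box and scale below 0.035 m and value of joint zero below 0.001 m); the robot touches nothing.
It fails at once if the candle is pushed away (30 mm) or tipped (distance of candle from where it was at the start of the episode above 0.03 m or angle between candle's own z axis and vertical above 0.4 rad).
It fails at once if the tape is pushed away (30 mm) or tipped (distance of tape from where it was at the start of the episode above 0.03 m or angle between tape's own z axis and vertical above 0.4 rad).
It fails at once if the carton is pushed away (30 mm) or tipped (distance of carton from where it was at the start of the episode above 0.03 m or angle between carton's own z axis and vertical above 0.4 rad).
It fails at once if a spool leaves the tray (horizontal distance between any of spool0, spool1, spool2 and tray above 0.16 m).
It also fails if it takes over 72 s, if anything falls off the work surface, if the arm or the gripper's body presses on something with over 40 N, if the wrist force passes 120 N, or if a joint passes its speed limit or range.

## Working session

There is one attempt and no reset: what is moved stays moved. The work goes in short steps, Python scripts to look and compute and a shell command to move; the robot and the scene stay as the last step left them, time stands still between calls to the robot, and variables do not carry over. Pictures are saved under pics/ and viewed, and the job is handed in when it is done.

```bash
mkdir -p pics; cat > h.py <<'E'
import numpy as np,cv2,json
from workcell import bot
from scipy.spatial.transform import Rotation as R
def cal(n):
    c=bot.get_calibration(n); f=240/np.tan(np.radians(c['vfov'])/2); return c,f
def grab(n,name):
    p,d=bot.camera(n); cv2.imwrite(f'pics/{name}.png',p); np.save(f'pics/{name}.npy',d); return p,d
def world(n,d):
    c,f=cal(n); v,u=np.mgrid[0:480,0:640]
    P=np.stack([(u-c['cx'])/f*d,(v-c['cy'])/f*d,d],-1)
    W=(P-np.array(c['t']))@np.array(c['R']); W[d==0]=np.nan; return W
def proj(n,X):
    c,f=cal(n); p=np.array(c['R'])@np.array(X)+c['t']; return f*p[0]/p[2]+c['cx'],f*p[1]/p[2]+c['cy']
E
python3 - <<'E'
from h import *
o=bot.get_obs(); print(o)
print(bot.pinch_z)
for n in('scene','top'):
    print(bot.get_calibration(n)); grab(n,n+'0')
E
```

```text
{'clock': 0.0, 'joint_pos': array([-1.14199766e+00,  2.41430851e-01,  3.73824062e-03,  1.33519822e+00,
       -2.47313281e-05,  1.57077614e+00]), 'joint_vel': array([ 0.00056961, -0.00116319,  0.00020645,  0.00094245, -0.00172287,
        0.00020488]), 'tau': array([ 1.11957637e-03, -3.72318006e+01,  2.52407902e+01,  1.70358951e-02,
        5.08195922e-05, -6.09120178e-06]), 'eef_pos': array([ 0.20762256, -0.45416761,  0.23040938]), 'tool_rot': array([ 8.41366556e-01, -5.40463895e-01, -8.87794160e-04, -5.55615375e-04]), 'ft_force': array([-0.53400808,  0.63717571, -0.07241273]), 'ft_torque': array([-0.02269996, -0.00500522,  0.00186472]), 'grip_width': 0.08555542376246608}
0.0187
{'vfov': 50.13626901495663, 'cx': 320.09716675798563, 'cy': 241.0620176435933, 'R': array([[ 0.18559512,  0.98253305, -0.01353736],
       [ 0.73176953, -0.14739548, -0.66542312],
       [-0.65579555,  0.11359306, -0.74634363]]), 't': array([-0.13376657, -0.36394483,  1.49368791])}
{'vfov': 50.78010425912285, 'cx': 320.4654863312357, 'cy': 247.77038388728957, 'R': array([[-0.02563891, -0.99906921,  0.03468934],
       [-0.99804835,  0.02360537, -0.05781242],
       [ 0.05693975, -0.03610389, -0.9977246 ]]), 't': array([0.00989248, 0.57596428, 1.02468627])}
```

View pics/scene0.png

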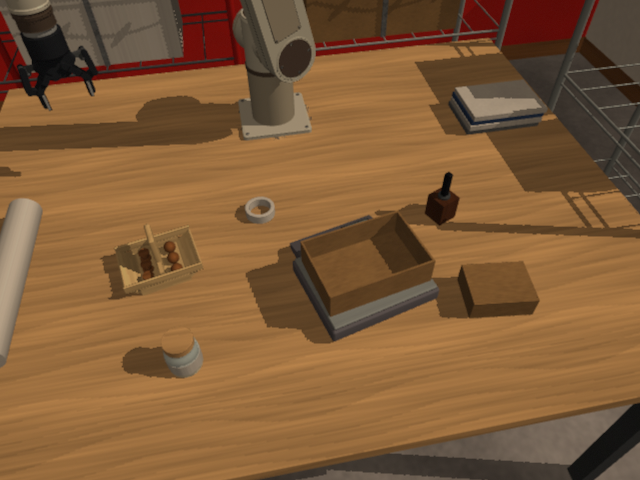

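View pics/top0.png

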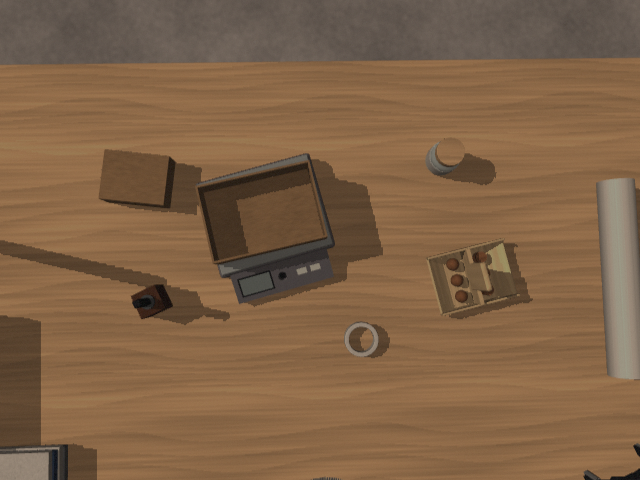

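The top view shows the scale with its box around (265,215), hole in the panel near (283,275), stylus and holder near (150,300), tray at (472,277), tape at (361,340), jar at (446,155) and carton at (137,178). Next I measure these from depth.

```bash
cat > m.py <<'E'
from h import *
W={n:world(n,np.load(f'pics/{n}0.npy')) for n in('scene','top')}
P=np.concatenate([w.reshape(-1,3) for w in W.values()])
T=W['top'].reshape(-1,3); S=W['scene'].reshape(-1,3)
def sel(A,uv,zr):
    return None
def rect(pts,n=''):
    r=cv2.minAreaRect(pts[:,:2].astype(np.float32)*1000); print(n,len(pts),np.round(r[0],1),np.round(r[1],1),'ang',round(r[2],2))
def box(A,x0,x1,y0,y1,z0,z1):
    m=(A[:,0]>x0)&(A[:,0]<x1)&(A[:,1]>y0)&(A[:,1]<y1)&(A[:,2]>z0)&(A[:,2]<z1); return A[m]
w=W['top']
for u,v in[(265,215),(283,275),(150,300),(472,277),(361,340),(446,155),(137,178),(148,300),(478,275)]: print((u,v),np.round(w[v,u],3))
ws=W['scene']
for u,v in[(447,180),(150,232),(442,210)]: print('s',(u,v),np.round(ws[v,u],3))
E
python3 m.py
```

```text
(265, 215) [0.642 0.106 0.05 ]
(283, 275) [0.522 0.073 0.029]
(150, 300) [0.48  0.328 0.067]
(472, 277) [ 0.508 -0.306  0.049]
(361, 340) [ 0.383 -0.084  0.001]
(446, 155) [ 0.749 -0.253  0.084]
(137, 178) [0.722 0.358 0.048]
(148, 300) [0.481 0.328 0.079]
(478, 275) [ 0.512 -0.306  0.086]
s (447, 180) [0.486 0.329 0.116]
s (150, 232) [ 0.51  -0.31   0.111]
s (442, 210) [0.51  0.321 0.049]
```

```bash
cat > m2.py <<'E'
from m import *
print()
for nm,A in(('T',T),('S',S),('TS',P)):
    print(nm)
    rect(box(A,.45,.85,-.05,.26,.100,.12),'boxrim')
    rect(box(A,.45,.55,.24,.42,.056,.066),'holder top')
    rect(box(A,.40,.56,.24,.42,.09,.13),'handle')
    h=box(A,.40,.56,.24,.42,.112,.13);print('handle top',h.mean(0) if len(h) else 0)
    rect(box(A,.40,.65,-.45,-.18,.095,.125),'grip')
    rect(box(A,.40,.65,-.45,-.18,.03,.125),'trayhi')
    rect(box(A,.40,.65,-.45,-.18,.012,.125),'tray')
    rect(box(A,.3,.45,-.2,0,.015,.03),'tape')
    rect(box(A,.65,.9,-.35,-.15,.02,.1),'jar')
    rect(box(A,.6,.85,.27,.46,.03,.06),'carton')
    pn=box(A,.46,.56,-.02,.16,.018,.046); rect(pn,'panel')
E
python3 m2.py
python3 - <<'E'
import cv2
a=cv2.imread('pics/top0.png')
b=cv2.resize(a[235:315,220:340],None,fx=6,fy=6,interpolation=cv2.INTER_CUBIC); cv2.imwrite('pics/zp.png',b)
a2=cv2.imread('pics/scene0.png')
c=cv2.hconcat([cv2.resize(a[225:325,420:530],(400,364),interpolation=2),cv2.resize(a2[215:305,105:215],(400,364),interpolation=2)]); cv2.imwrite('pics/zt.png',c)
c=cv2.hconcat([cv2.resize(a[270:330,110:190],(400,300),interpolation=2),cv2.resize(a2[165:230,410:480],(400,371),interpolation=2)[:300]]); cv2.imwrite('pics/zs.png',c)
E
```

```text
(265, 215) [0.642 0.106 0.05 ]
(283, 275) [0.522 0.073 0.029]
(150, 300) [0.48  0.328 0.067]
(472, 277) [ 0.508 -0.306  0.049]
(361, 340) [ 0.383 -0.084  0.001]
(446, 155) [ 0.749 -0.253  0.084]
(137, 178) [0.722 0.358 0.048]
(148, 300) [0.481 0.328 0.079]
(478, 275) [ 0.512 -0.306  0.086]
s (447, 180) [0.486 0.329 0.116]
s (150, 232) [ 0.51  -0.31   0.111]
s (442, 210) [0.51  0.321 0.049]

T
boxrim 1051 [643.2 109.2] [150.6 220.8] ang 12.04
holder top 492 [477.9 334.5] [50.2 51.1] ang 24.05
handle 113 [478.  334.2] [14.1 14. ] ang 27.76
handle top [0.47809428 0.33323248 0.12463437]
grip 243 [ 510.2 -312.2] [55.2 13.6] ang 11.51
trayhi 1348 [ 509.7 -312.4] [122.3 164.3] ang 12.83
tray 3375 [ 509.7 -312.7] [122.3 165.6] ang 12.84
tape 441 [388.1 -82. ] [69.2 68.8] ang 62.7
jar 1030 [ 754.4 -259. ] [59.7 61.5] ang 85.14
carton 3453 [724.4 364.2] [132.  100.6] ang 82.64
panel 2807 [518.5  70.5] [ 88.3 182. ] ang 3.14
S
boxrim 1325 [644.  108.8] [154.8 222.4] ang 11.86
holder top 292 [479.9 333.6] [51.3 54.7] ang 23.45
handle 125 [479.7 334.2] [16.  18.4] ang 27.55
handle top [0.48211736
[... 195 characters left out ...]
[69.8 69. ] ang 52.25
jar 1465 [ 762.  -262.2] [60.9 59.7] ang 56.48
carton 3071 [725.9 363.2] [131.9 105.5] ang 82.99
panel 290 [504.3  64.2] [ 41.6 196.2] ang 22.11
TS
boxrim 2376 [644.  108.8] [154.8 222.4] ang 11.86
holder top 784 [479.6 333.4] [52.4 54.5] ang 24.06
handle 238 [479.4 334.1] [16.6 18.5] ang 27.76
handle top [0.47994049 0.3330591  0.12300495]
grip 392 [ 512.1 -312.2] [58.9 14. ] ang 12.72
trayhi 2460 [ 511.9 -312.4] [126.6 165.2] ang 12.91
tray 6558 [ 512.4 -312.5] [127.6 166.5] ang 12.84
tape 751 [390.5 -82.9] [69.4 73.1] ang 68.85
jar 2495 [ 758.4 -261.5] [63. 67.] ang 68.12
carton 6524 [725.8 363.6] [132.5 105.8] ang 82.54
panel 3097 [515.   69.9] [ 89.6 180.4] ang 0.48
```

View pics/zp.png

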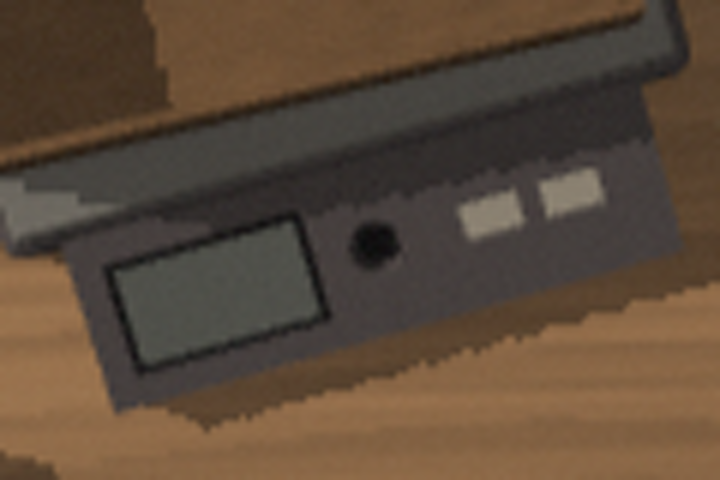

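View pics/zt.png

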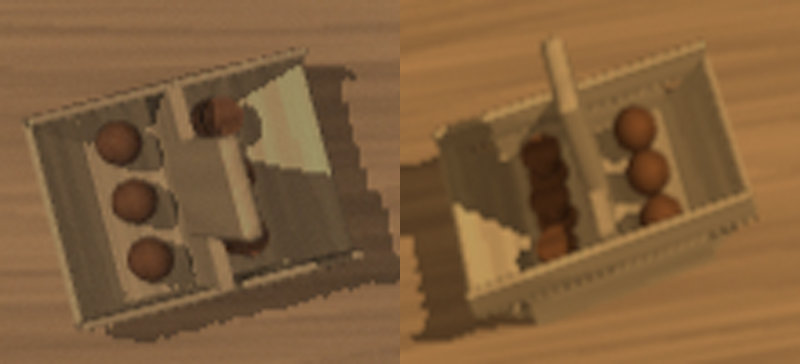

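View pics/zs.png

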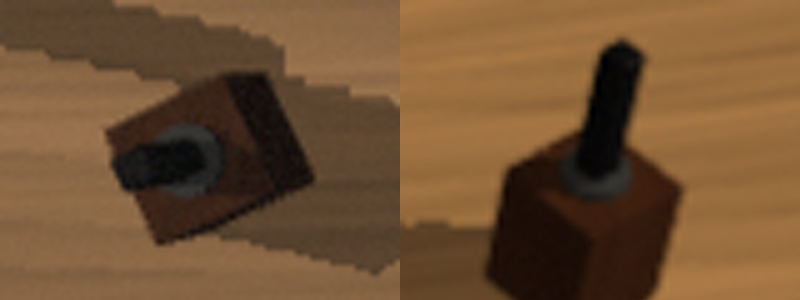

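```bash
cat > m3.py <<'E'
from h import *
def ray(n,u,v,z):
    c,f=cal(n); Rm=np.array(c['R']); o=-Rm.T@c['t']; d=Rm.T@np.array([(u-c['cx'])/f,(v-c['cy'])/f,1]); s=(z-o[2])/d[2]; return o+s*d
px=lambda a,b:((a+.5)/6-.5+220,(b+.5)/6-.5+235)
hole=ray('top',*px(376,245),.034-.002); print('hole',hole)
a=ray('top',*px(118,410),.024);b=ray('top',*px(682,250),.024); d=a-b; print(a,b,np.linalg.norm(d[:2]),np.degrees(np.arctan2(-d[0],d[1])))
a=ray('top',*px(130,372),.028);b=ray('top',*px(330,318),.028); d=a-b; print(np.degrees(np.arctan2(-d[0],d[1])))
for i in('top','scene'):
    W=world(i,np.load(f'pics/{i}0.npy'));A=W.reshape(-1,3)
    p=A[(A[:,2]>.043)&(A[:,2]<.053)&(A[:,0]>.5)&(A[:,0]<.8)&(A[:,1]>-.07)&(A[:,1]<.26)]
    r=cv2.minAreaRect(p[:,:2].astype(np.float32)*1000);print(i,'pan',r)
E
python3 m3.py
python3 - <<'E'
import cv2
a=cv2.imread('pics/scene0.png')
cv2.imwrite('pics/zp2.png',cv2.resize(a[205:285,270:390],(720,480),interpolation=2))
E
```

```text
hole [0.52114455 0.07477654 0.032     ]
[0.46793457 0.16294395 0.024     ] [ 0.51683134 -0.02862405  0.024     ] 0.19770986792018544 14.318732300782795
13.616649295959014
top pan ((634.258544921875, 104.12322998046875), (213.5335235595703, 230.17535400390625), 14.561142921447754)
scene pan ((649.756103515625, 106.33177185058594), (188.54527282714844, 232.3848876953125), 13.667892456054688)
```

View pics/zp2.png

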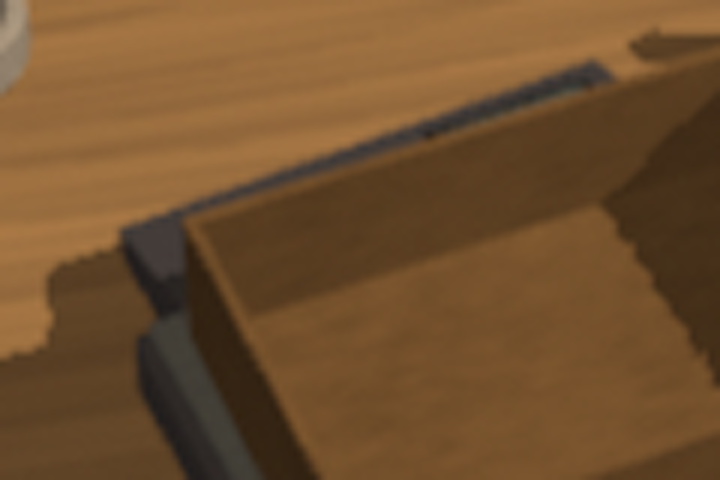

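```bash
cat >> h.py <<'E'
def toolrot(ang,tilt=None):
    "tool down with jaw x axis at world angle ang (deg)"
    a=np.radians(ang); x=np.array([np.cos(a),np.sin(a),0]); z=np.array([0,0,-1.]); return R.from_matrix(np.stack([x,np.cross(z,x),z],1))
def dl(pos,rot=None):
    o=bot.get_obs(); r=R.from_quat(o['tool_rot'])
    s=r.inv().apply(np.array(pos)-o['eef_pos'])/.025
    print('t',round(o['clock'],2),'pos',np.round(o['eef_pos'],4),'shift units',np.round(s,3),'f',np.round(o['ft_force'],1),'w',round(o['grip_width'],4))
    if rot is not None:
        w=(r.inv()*rot).as_rotvec(); print('turn units',np.round(w/np.pi,4),'deg',np.round(np.degrees(w),2), 'shift after turn',np.round(rot.inv().apply(np.array(pos)-o['eef_pos'])/.025,3))
E
python3 - <<'E'
from h import *
dl([.479,.334,.2],toolrot(27.7))
E
python3 -m inch '[[-1,-0.95,0,0,0,0,-1],[-1,-0.95,0,0,0,0,-1],[-1,-0.95,0,0,0,0,-1],[-1,-0.95,0,0,0,0,-1],[-1,-0.95,0,0,0,0,-1],[-1,-0.95,0,0,0,0,-1],[-1,-0.95,0,0,0,0,-1],[-1,-0.95,0,0,0,0,-1]]'
python3 -m inch '[[-1,-0.95,0,0,0,0,-1],[-1,-0.95,0,0,0,0,-1],[-1,-0.95,0,0,0,0,-1],[-1,-0.95,0,0,0,0,-1],[-1,-0.95,0,0,0,0,-1],[-1,-0.95,0,0,0,0,-1],[-1,-0.95,0,0,0,0,-1],[-1,-0.95,0,0,0,0,-1]]'
python3 - <<'E'
from h import *
dl([.479,.334,.2],toolrot(27.7))
E
```

```text
t 0.1 pos [ 0.2076 -0.4542  0.2305] shift units [-24.16  -22.98    1.265] f [ 0.1 -0.5 -0. ] w 0.0853
turn units [-5.000e-04  5.000e-04 -5.174e-01] deg [-9.000e-02  8.000e-02 -9.313e+01] shift after turn [ 24.266 -22.87    1.22 ]
clock: 0.9
eef_pos: [0.2974, -0.1924, 0.231]
tool_rot: [0.841, -0.541, -0.0, -0.0]
ft_force: [0.5, 0.2, 0.0]
grip_width: 0.0854
clock: 1.7
eef_pos: [0.3871, 0.0685, 0.231]
tool_rot: [0.841, -0.54, -0.0, 0.0]
ft_force: [0.0, -0.7, -0.8]
grip_width: 0.0855
t 1.7 pos [0.3871 0.0685 0.231 ] shift units [-8.128 -7.763  1.237] f [ 0.  -0.7 -0.8] w 0.0855
turn units [ 1.000e-04  1.000e-04 -5.173e-01] deg [ 2.000e-02  3.000e-02 -9.311e+01] shift after turn [ 8.192 -7.694  1.242]
```

```bash
python3 -m inch '[[-1,-0.97,0,0,0,0,-1],[-1,-0.97,0,0,0,0,-1],[-1,-0.97,0,0,0,0,-1],[-1,-0.97,0,0,0,0,-1],[-1,-0.97,0,0,0,0,-1],[-1,-0.97,0,0,0,0,-1],[-1,-0.97,0,0,0,0,-1],[-1,-0.97,0,0,0,0,-1]]'
python3 -m inch '[[0,0,0,0,0,-0.043,-1],[0,0,0,0,0,-0.043,-1],[0,0,0,0,0,-0.043,-1],[0,0,0,0,0,-0.043,-1],[0,0,0,0,0,-0.043,-1],[0,0,0,0,0,-0.043,-1],[0,0,0,0,0,-0.043,-1],[0,0,0,0,0,-0.043,-1]]'
python3 -m inch '[[0,0,0,0,0,-0.043,-1],[0,0,0,0,0,-0.043,-1],[0,0,0,0,0,-0.043,-1],[0,0,0,0,0,-0.044,-1],[0,0,0.4,0,0,0,-1],[0,0,0.4,0,0,0,-1],[0,0,0.4,0,0,0,-1],[0,0,0,0,0,0,-1]]'
python3 - <<'E'
from h import *
dl([.479,.334,.083],toolrot(27.7))
p,d=grab('top','t1'); p2,_=grab('scene','s1')
c=cv2.hconcat([cv2.resize(p[230:350,60:220],(400,300)),cv2.resize(p2[90:240,360:560],(400,300))]);cv2.imwrite('pics/z1.png',c)
E
```

```text
clock: 2.5
eef_pos: [0.4992, 0.2884, 0.2321]
tool_rot: [0.861, -0.509, -0.017, -0.009]
ft_force: [-0.1, 1.0, 0.3]
grip_width: 0.0855
clock: 3.3
eef_pos: [0.4986, 0.2874, 0.2321]
tool_rot: [1.0, 0.009, -0.01, -0.017]
ft_force: [-0.2, -0.1, -0.6]
grip_width: 0.0855
clock: 4.1
eef_pos: [0.497, 0.2879, 0.2001]
tool_rot: [0.962, 0.274, -0.007, -0.018]
ft_force: [-0.8, 0.2, -0.4]
grip_width: 0.0856
t 4.1 pos [0.497  0.2879 0.2001] shift units [ 0.374 -1.761  4.756] f [-0.8  0.2 -0.4] w 0.0856
turn units [-0.0124  0.0015  0.0226] deg [-2.24  0.26  4.08] shift after turn [ 0.22  -1.967  4.684]
```

View pics/z1.png

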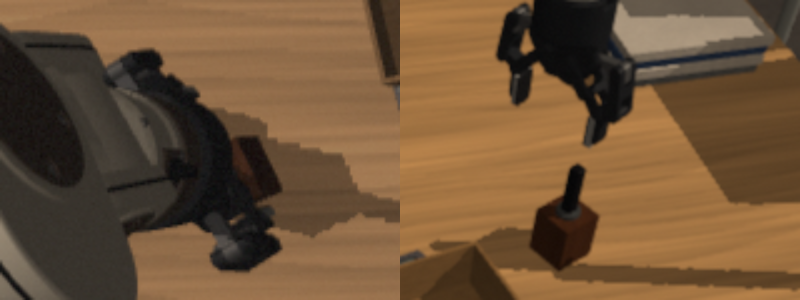

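```bash
python3 - <<'E'
from h import *
print(bot.get_obs()['joint_pos'])
E
python3 -m inch '[[0,0,0,-0.0124,0.0015,0.0226,-1],[0.1,-0.6,0,0,0,0,-1],[0.1,-0.6,0,0,0,0,-1],[0,-0.6,0,0,0,0,-1],[0,-0.16,0,0,0,0,-1],[0,0,0.5,0,0,0,-1],[0,0,0.5,0,0,0,-1],[0,0,0,0,0,0,-1]]'
python3 - <<'E'
from h import *
dl([.479,.334,.083],toolrot(27.7))
print(bot.get_obs()['joint_pos'])
E
```

```text
[0.50443208 0.40526123 0.1599806  1.32733675 0.03894525 1.52011228]
clock: 5.0
eef_pos: [0.4786, 0.3329, 0.1747]
tool_rot: [0.971, 0.24, -0.0, 0.0]
ft_force: [-0.6, -0.3, 0.1]
grip_width: 0.0854
t 5.0 pos [0.4786 0.3329 0.1747] shift units [ 0.036 -0.035  3.667] f [-0.6 -0.3  0.1] w 0.0854
turn units [0.0002 0.0002 0.0003] deg [0.04 0.04 0.05] shift after turn [ 0.034 -0.033  3.667]
[ 6.07993197e-01  4.33578639e-01  1.31547425e-01  1.26950818e+00
 -5.61301219e-04  1.69451214e+00]
```

```bash
python3 -m inch '[[0.03,-0.03,0.6,0,0,0,-1],[0,0,0.6,0,0,0,-1],[0,0,0.6,0,0,0,-1],[0,0,0.6,0,0,0,-1],[0,0,0.6,0,0,0,-1],[0,0,0.5,0,0,0,-1],[0,0,0.15,0,0,0,-1],[0,0,0,0,0,0,-1]]'
python3 - <<'E'
from h import *
dl([.479,.334,.083],toolrot(27.7))
p2,_=grab('scene','s2')
cv2.imwrite('pics/z2.png',cv2.resize(p2[120:240,380:540],(800,600)))
E
```

```text
clock: 5.8
eef_pos: [0.4805, 0.335, 0.0859]
tool_rot: [0.971, 0.24, 0.002, -0.0]
ft_force: [0.0, 1.4, 0.6]
grip_width: 0.0857
t 5.8 pos [0.4805 0.335  0.0859] shift units [-0.072  0.009  0.115] f [0.  1.4 0.6] w 0.0857
turn units [ 0.     -0.0011  0.0002] deg [ 0.   -0.19  0.04] shift after turn [-0.072  0.009  0.115]
```

View pics/z2.png

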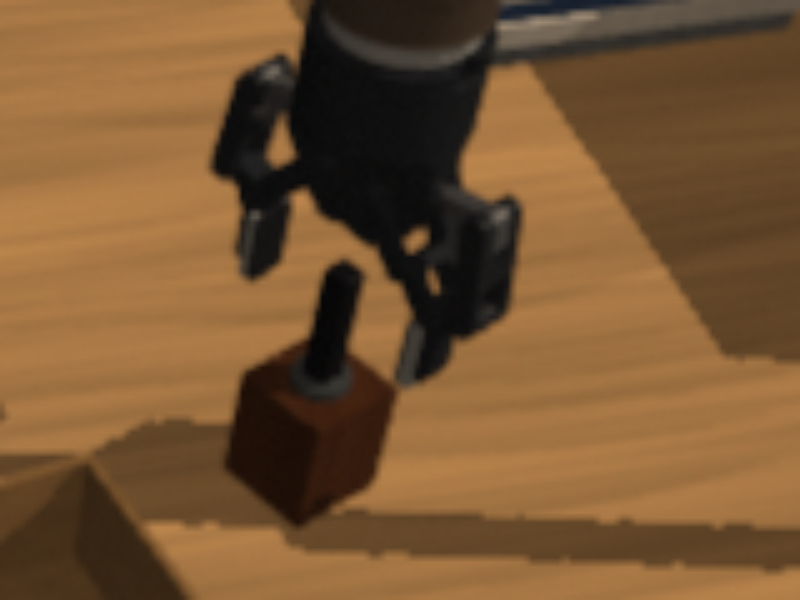

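Fingers straddle the handle in the zoomed scene picture (handle at (340,300), fingers at (265,240) and (420,350)). Closing.

```bash
python3 -m inch '[[-0.04,0,0.1,0,0,0,-1],[0,0,0,0,0,0,1],[0,0,0,0,0,0,1],[0,0,0,0,0,0,1],[0,0,0,0,0,0,1],[0,0,0,0,0,0,1],[0,0,0,0,0,0,1],[0,0,0,0,0,0,1]]'
python3 - <<'E'
from h import *
dl([.479,.334,.083],toolrot(27.7))
E
```

```text
clock: 6.65
eef_pos: [0.4799, 0.3352, 0.0842]
tool_rot: [0.971, 0.24, 0.002, -0.001]
ft_force: [-0.2, -0.2, 0.6]
grip_width: 0.0133
t 6.65 pos [0.4799 0.3352 0.0842] shift units [-0.056  0.025  0.049] f [-0.2 -0.2  0.6] w 0.0133
turn units [-0.0001 -0.0016  0.0004] deg [-0.01 -0.3   0.07] shift after turn [-0.056  0.025  0.05 ]
```

```bash
python3 -m inch '[[0,0,-0.3,0,0,0,1],[0,0,-0.6,0,0,0,1],[0,0,-0.7,0,0,0,1],[0,0,-0.7,0,0,0,1],[0,0,-0.7,0,0,0,1],[0,0,-0.6,0,0,0,1],[0,0,-0.4,0,0,0,1],[0,0,0,0,0,0,1]]'
cat >> h.py <<'E'
mouth=np.array([.5222,.0748,.034]); yaw=np.radians(14)
n=np.array([-np.sin(.3)*np.cos(yaw),-np.sin(.3)*np.sin(yaw),np.cos(.3)])
ax=np.array([-np.sin(yaw),np.cos(yaw),0])
r0=toolrot(27.7)
rp=R.from_rotvec(-.3*ax)*r0   # tool z -> -n
E
python3 - <<'E'
from h import *
print(rp.apply([0,0,1]),n)
print(mouth+n*.102)
dl(mouth+n*.102,rp)
dl([.4825,.065,.165],r0)
p2,_=grab('scene','s3'); cv2.imwrite('pics/z3.png',cv2.resize(p2[90:240,380:580],(800,600)))
E
```

```text
clock: 7.45
eef_pos: [0.4804, 0.3355, 0.1861]
tool_rot: [0.971, 0.24, 0.004, -0.001]
ft_force: [0.2, 0.2, -0.9]
grip_width: 0.0131
[ 0.28674199  0.07149281 -0.95533649] [-0.28674199 -0.07149281  0.95533649]
[0.49295232 0.06750773 0.13144432]
t 7.45 pos [0.4804 0.3355 0.1861] shift units [-4.567  9.721  2.14 ] f [ 0.2  0.2 -0.9] w 0.0131
turn units [-0.0229  0.09    0.0002] deg [-4.11 16.21  0.04] shift after turn [-5.073  9.594  1.465]
t 7.45 pos [0.4804 0.3355 0.1861] shift units [-4.972  9.614  0.794] f [ 0.2  0.2 -0.9] w 0.0131
turn units [-0.0002 -0.0027  0.0004] deg [-0.04 -0.49  0.07] shift after turn [-4.954  9.619  0.842]
```

View pics/z3.png

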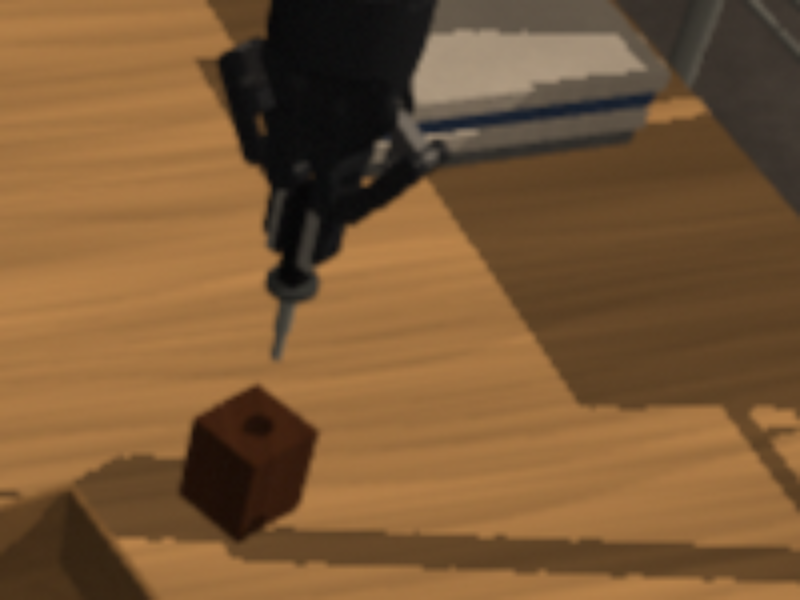

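```bash
python3 - <<'E'
from h import *
r=R.from_quat(bot.get_obs()['tool_rot']);p=bot.get_obs()['eef_pos']
z=r.apply([0,0,1]); print(p,z)
print(proj('scene',p+.072*z)); print(proj('scene',p+.02*z)) 
W=world('scene',np.load('pics/s3.npy'))
for v in range(150,182,3):
    print(v,[ (u,np.round(W[v,u],3).tolist()) for u in range(440,462) if W[v,u,2]>.09 and W[v,u,0]<.52])
E
python3 -m inch '[[-0.5,0.96,0,0,0,0,1],[-0.5,0.96,0,0,0,0,1],[-0.5,0.96,0,0,0,0,1],[-0.5,0.96,0,0,0,0,1],[-0.5,0.96,0,0,0,0,1],[-0.5,0.96,0,0,0,0,1],[-0.5,0.96,0,0,0,0,1],[-0.5,0.96,0,0,0,0,1]]'
```

```text
[0.47983696 0.33515433 0.18478725] [ 0.00561029  0.00340396 -0.99997847]
(np.float64(448.46468320917745), np.float64(178.99878477047682))
(np.float64(452.5611429703092), np.float64(160.49141450605407))
150 [(447, [0.478, 0.318, 0.194]), (448, [0.479, 0.32, 0.195]), (449, [0.481, 0.321, 0.196]), (450, [0.479, 0.324, 0.194]), (451, [0.48, 0.326, 0.194]), (452, [0.48, 0.329, 0.194]), (453, [0.484, 0.329, 0.197]), (454, [0.485, 0.33, 0.197]), (455, [0.492, 0.329, 0.203]), (456, [0.496, 0.329, 0.206]), (457, [0.497, 0.33, 0.207]), (458, [0.497, 0.333, 0.206]), (459, [0.494, 0.337, 0.203]), (460, [0.499, 0.336, 0.207]), (461, [0.499, 0.338, 0.207])]
153 [(449, [0.48, 0.323, 0.187]), (450, [0.478, 0.327, 0.185]), (451, [0.482, 0.327, 0.188]), (452, [0.482, 0.329, 0.188]), (453, [0.484, 0.33, 0.189]), (454, [0.494, 0.327, 0.197]), (455, [0.492, 0.33, 0.195]), (456, [0.496, 0.33, 0.198]), (457, [0.501, 0.33, 0.203]), (458, [0.497, 0.334, 0.199]), (459, [0.498, 0.336, 0.199]), (460, [0.498, 0.339, 0.198]), (461, [0.502, 0.338, 0.202])]
156 [(450, [0.48, 0.327, 0.179]), (451, [0.484, 0.327, 0.1
[... 1235 characters left out ...]
1]), (456, [0.494, 0.338, 0.163]), (457, [0.496, 0.339, 0.165])]
168 [(450, [0.483, 0.332, 0.147]), (451, [0.482, 0.334, 0.146]), (452, [0.485, 0.335, 0.148]), (453, [0.483, 0.338, 0.146])]
171 [(449, [0.481, 0.332, 0.137]), (450, [0.484, 0.333, 0.139]), (451, [0.486, 0.334, 0.141]), (452, [0.484, 0.337, 0.139])]
174 [(449, [0.479, 0.334, 0.127]), (450, [0.485, 0.334, 0.132]), (451, [0.486, 0.336, 0.132])]
177 [(448, [0.484, 0.331, 0.122]), (449, [0.484, 0.334, 0.122]), (450, [0.484, 0.336, 0.122])]
180 [(448, [0.481, 0.334, 0.111]), (449, [0.485, 0.335, 0.114])]
clock: 8.3
eef_pos: [0.4796, 0.1171, 0.1824]
tool_rot: [0.971, 0.24, 0.001, -0.001]
ft_force: [0.5, -0.1, -1.1]
grip_width: 0.0133
```

```bash
python3 -m inch '[[0,0,0,-0.006,0.023,0,1],[0,0,0,-0.006,0.023,0,1],[0,0,0,-0.006,0.023,0,1],[0,0,0,-0.005,0.022,0,1],[0,0.7,0,0,0,0,1],[0,0.7,0,0,0,0,1],[0,0,0,0,0,0,1],[0,0,0,0,0,0,1]]'
python3 - <<'E'
from h import *
dl(mouth+n*.102,rp)
E
```

```text
clock: 9.1
eef_pos: [0.4957, 0.0872, 0.1851]
tool_rot: [0.96, 0.237, 0.148, -0.0]
ft_force: [0.0, 0.9, -1.1]
grip_width: 0.013
t 9.1 pos [0.4957 0.0872 0.1851] shift units [-1.063  0.497  1.967] f [ 0.   0.9 -1.1] w 0.013
turn units [-0.      0.0007  0.0001] deg [-0.    0.13  0.02] shift after turn [-1.067  0.498  1.964]
```

```bash
python3 -m inch '[[-0.5,0.25,0,0,0,0,1],[-0.55,0.25,0.4,0,0,0,1],[0,0,0.5,0,0,0,1],[0,0,0.6,0,0,0,1],[0,0,0.45,0,0,0,1],[0,0,0,0,0,0,1],[0,0,0,0,0,0,1],[0,0,0,0,0,0,1]]'
python3 - <<'E'
from h import *
dl(mouth+n*.102,rp)
o=bot.get_obs();z=R.from_quat(o['tool_rot']).apply([0,0,1]);print('tip',o['eef_pos']+.072*z, proj('top',o['eef_pos']+.072*z),proj('top',mouth))
p,_=grab('top','t4'); cv2.imwrite('pics/z4.png',cv2.resize(p[225:315,220:340],(800,600)))
p,_=grab('scene','s4'); cv2.imwrite('pics/z4s.png',cv2.resize(p[150:270,270:430],(800,600)))
E
```

```text
clock: 9.9
eef_pos: [0.4942, 0.0679, 0.1335]
tool_rot: [0.96, 0.237, 0.15, 0.0]
ft_force: [0.6, 0.4, 0.3]
grip_width: 0.0131
t 9.9 pos [0.4942 0.0679 0.1335] shift units [-0.073 -0.017  0.061] f [0.6 0.4 0.3] w 0.0131
turn units [ 0.0003 -0.0001  0.0005] deg [ 0.05 -0.03  0.09] shift after turn [-0.073 -0.017  0.061]
tip [0.51494288 0.07296222 0.06468851] (np.float64(282.5672045067784), np.float64(278.51972935752383)) (np.float64(282.18668219579234), np.float64(274.88874166252225))
```

View pics/z4.png

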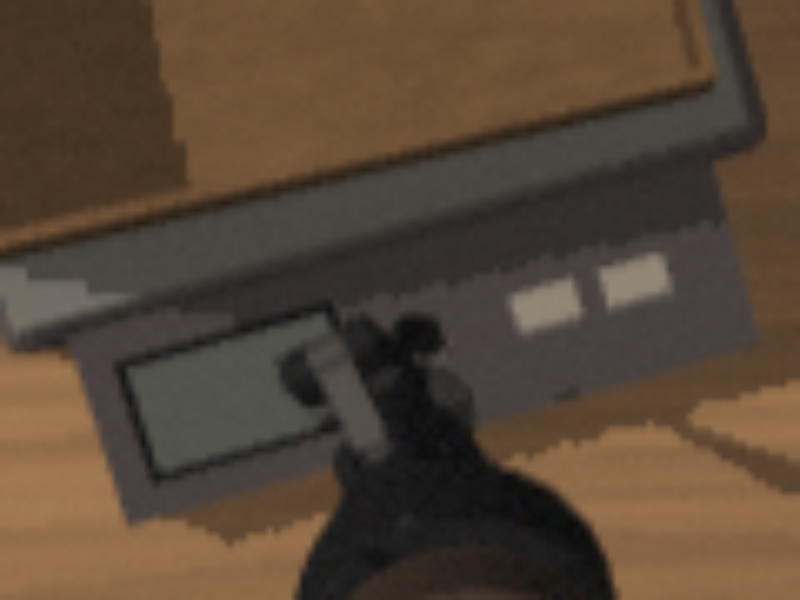

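View pics/z4s.png

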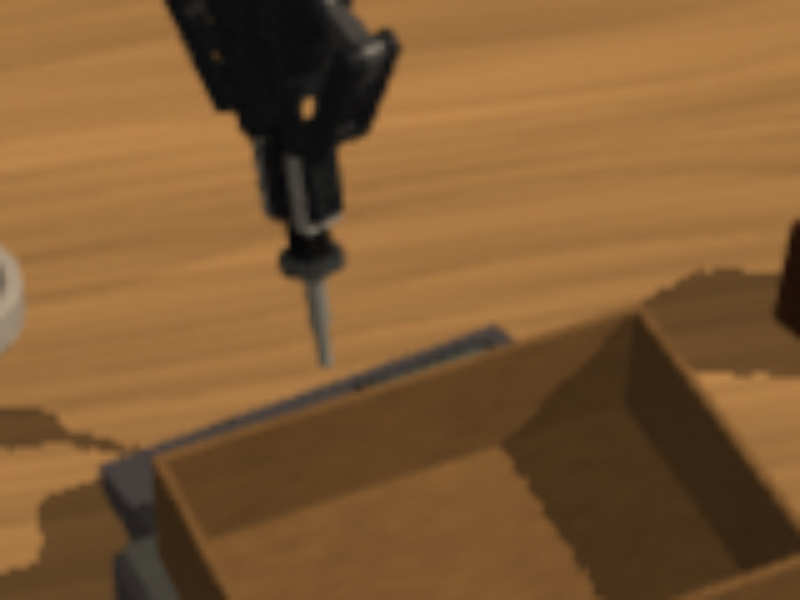

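```bash
python3 - <<'E'
from h import *
o=bot.get_obs();z=R.from_quat(o['tool_rot']).apply([0,0,1]);print('tip',o['eef_pos']+.072*z, proj('scene',o['eef_pos']+.072*z))
dl(mouth+n*.078,rp)
E
```

```text
tip [0.51508191 0.0729576  0.0648483 ] (np.float64(335.10439212848826), np.float64(222.24119105201382))
t 10.0 pos [0.4944 0.0679 0.1336] shift units [-0.079 -0.02   1.026] f [ 0.1  0.3 -0.2] w 0.0132
turn units [ 0.0003 -0.0003  0.0005] deg [ 0.06 -0.05  0.09] shift after turn [-0.078 -0.019  1.026]
```

```bash
python3 -m inch '[[-0.08,-0.02,0.2,0,0,0,1],[0,0,0.3,0,0,0,1],[0,0,0.3,0,0,0,1],[0,0,0.22,0,0,0,1],[0,0,0.15,0,0,0,1],[0,0,0.15,0,0,0,1],[0,0,0,0,0,0,1],[0,0,0,0,0,0,1]]'
python3 - <<'E'
from h import *
dl(mouth+n*.062,rp)
E
```

```text
clock: 10.8
eef_pos: [0.5015, 0.0696, 0.1007]
tool_rot: [0.96, 0.237, 0.149, 0.0]
ft_force: [-0.3, -0.2, -0.6]
grip_width: 0.0132
t 10.8 pos [0.5015 0.0696 0.1007] shift units [0.025 0.006 0.319] f [-0.3 -0.2 -0.6] w 0.0132
turn units [0.0002 0.0002 0.0004] deg [0.03 0.03 0.08] shift after turn [0.025 0.006 0.319]
```

```bash
python3 -m inch '[[0,0,0.1,0,0,0,1],[0,0,0.1,0,0,0,1],[0,0,0.06,0,0,0,1],[0,0,0.06,0,0,0,1],[0,0,0,0,0,0,1],[0,0,0,0,0,0,1],[0,0,0,0,0,0,1],[0,0,0,0,0,0,1]]'
python3 - <<'E'
from h import *
dl(mouth+n*.062,rp)
E
```

```text
clock: 11.6
eef_pos: [0.5042, 0.0702, 0.0935]
tool_rot: [0.96, 0.237, 0.15, 0.0]
ft_force: [-2.7, 0.2, 5.0]
grip_width: 0.0128
t 11.6 pos [0.5042 0.0702 0.0935] shift units [ 0.006 -0.001  0.014] f [-2.7  0.2  5. ] w 0.0128
turn units [ 0.0003 -0.0002  0.0004] deg [ 0.06 -0.03  0.08] shift after turn [ 0.006 -0.001  0.014]
```

```bash
python3 -m inch '[[0,0,0.04,0,0,0,1],[0,0,0.03,0,0,0,1],[0,0,0,0,0,0,1],[0,0,0,0,0,0,1],[0,0,0,0,0,0,1],[0,0,0,0,0,0,1],[0,0,0,0,0,0,1],[0,0,0,0,0,0,1]]'
python3 - <<'E'
from h import *
dl(mouth+n*.062,rp)
E
```

```text
clock: 12.4
eef_pos: [0.5046, 0.0703, 0.0931]
tool_rot: [0.96, 0.237, 0.15, 0.0]
ft_force: [-8.0, -2.2, 17.7]
grip_width: 0.0137
t 12.4 pos [0.5046 0.0703 0.0931] shift units [-0.003 -0.006 -0.005] f [-8.  -2.2 17.7] w 0.0137
turn units [ 0.0004 -0.0004  0.0004] deg [ 0.08 -0.08  0.08] shift after turn [-0.003 -0.006 -0.005]
```

Force now rises stiffly (about 20 N along the axis), so the button has reached its stop. Retracting.

```bash
python3 -m inch '[[0,0,-0.2,0,0,0,1],[0,0,-0.4,0,0,0,1],[0,0,-0.6,0,0,0,1],[0,0,-0.7,0,0,0,1],[0,0,-0.7,0,0,0,1],[0,0,-0.7,0,0,0,1],[0,0,-0.5,0,0,0,1],[0,0,-0.3,0,0,0,1]]'
python3 -m inch '[[0,0,0,0.006,-0.024,0,1],[0,0,0,0.006,-0.024,0,1],[0,0,0,0.006,-0.024,0,1],[0,0,0,0.005,-0.0235,0,1],[0,-0.7,0,0,0,0,1],[0,-0.9,0,0,0,0,1],[0,-0.9,0,0,0,0,1],[0,-0.9,0,0,0,0,1]]'
python3 - <<'E'
from h import *
dl([.4799,.3352,.175],r0)
E
```

```text
clock: 13.2
eef_pos: [0.4746, 0.063, 0.1901]
tool_rot: [0.96, 0.237, 0.149, 0.0]
ft_force: [0.2, 0.6, -1.0]
grip_width: 0.0133
clock: 14.0
eef_pos: [0.4344, 0.1388, 0.1886]
tool_rot: [0.971, 0.24, -0.005, 0.001]
ft_force: [1.2, 0.6, -0.1]
grip_width: 0.013
t 14.0 pos [0.4344 0.1388 0.1886] shift units [ 5.274 -6.107  0.487] f [ 1.2  0.6 -0.1] w 0.013
turn units [-0.0002  0.0035  0.0003] deg [-0.03  0.64  0.05] shift after turn [ 5.263 -6.112  0.542]
```

```bash
python3 -m inch '[[0.75,-0.8,0,0,0,0,1],[0.75,-0.8,0,0,0,0,1],[0.75,-0.8,0,0,0,0,1],[0.75,-0.8,0,0,0,0,1],[0.75,-0.8,0,0,0,0,1],[0.75,-0.8,0,0,0,0,1],[0.6,-0.6,0,0,0,0,1],[0,0,0,0,0,0,1]]'
python3 -m inch '[[0,0,0,0,0,0,1],[0,0,0,0,0,0,1],[0,0,0,0,0,0,1],[0,0,0,0,0,0,1],[0,0,0,0,0,0,1],[0,0,0,0,0,0,1],[0,0,0,0,0,0,1],[0,0,0,0,0,0,1]]'
python3 - <<'E'
from h import *
dl([.4799,.3352,.0842],r0)
p2,_=grab('scene','s5'); cv2.imwrite('pics/z5.png',cv2.resize(p2[90:240,380:580],(800,600)))
E
```

```text
clock: 14.8
eef_pos: [0.4853, 0.3193, 0.1869]
tool_rot: [0.97, 0.241, -0.005, 0.001]
ft_force: [-1.0, 0.0, -1.1]
grip_width: 0.0133
clock: 15.6
eef_pos: [0.4852, 0.3171, 0.1883]
tool_rot: [0.971, 0.24, -0.004, 0.001]
ft_force: [0.7, 0.2, -0.6]
grip_width: 0.0135
t 15.6 pos [0.4852 0.3171 0.1883] shift units [ 0.188 -0.739  4.161] f [ 0.7  0.2 -0.6] w 0.0135
turn units [-0.0001  0.0029  0.0004] deg [-0.01  0.52  0.07] shift after turn [ 0.149 -0.74   4.162]
```

View pics/z5.png

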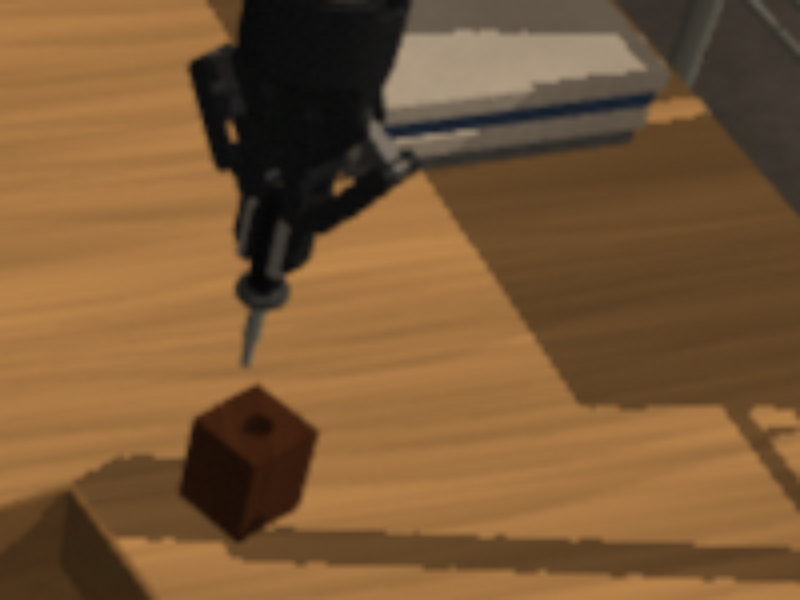

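```bash
python3 - <<'E'
from h import *
o=bot.get_obs();z=R.from_quat(o['tool_rot']).apply([0,0,1]);print(proj('scene',o['eef_pos']+.072*z))
E
python3 -m inch '[[0,0,0,0,0.003,0,1],[0.08,-0.37,0,0,0,0,1],[0.07,-0.37,0,0,0,0,1],[0,0,0,0,0,0,1],[0,0,0.4,0,0,0,1],[0,0,0.4,0,0,0,1],[0,0,0,0,0,0,1],[0,0,0,0,0,0,1]]'
python3 - <<'E'
from h import *
dl([.4799,.3352,.0842],r0)
E
```

```text
(np.float64(441.3486032877859), np.float64(180.246734202901))
clock: 16.45
eef_pos: [0.4795, 0.3347, 0.1673]
tool_rot: [0.971, 0.24, -0.001, 0.0]
ft_force: [-0.4, 0.6, -0.1]
grip_width: 0.0131
t 16.45 pos [0.4795 0.3347 0.1673] shift units [ 0.028 -0.01   3.323] f [-0.4  0.6 -0.1] w 0.0131
turn units [0.     0.0005 0.0003] deg [0.01 0.09 0.05] shift after turn [ 0.023 -0.01   3.323]
```

```bash
python3 -m inch '[[0.02,0,0.45,0,0,0,1],[0,0,0.45,0,0,0,1],[0,0,0.45,0,0,0,1],[0,0,0.45,0,0,0,1],[0,0,0.45,0,0,0,1],[0,0,0.45,0,0,0,1],[0,0,0.35,0,0,0,1],[0,0,0,0,0,0,1]]'
python3 - <<'E'
from h import *
dl([.4799,.3352,.0842],r0)
p2,_=grab('scene','s6'); cv2.imwrite('pics/z6.png',cv2.resize(p2[90:240,380:580],(800,600)))
E
```

```text
clock: 17.25
eef_pos: [0.4794, 0.3348, 0.0901]
tool_rot: [0.971, 0.24, -0.001, 0.0]
ft_force: [-0.5, 0.3, -0.7]
grip_width: 0.0133
t 17.25 pos [0.4794 0.3348 0.0901] shift units [ 0.026 -0.003  0.235] f [-0.5  0.3 -0.7] w 0.0133
turn units [0.0001 0.0009 0.0004] deg [0.01 0.17 0.07] shift after turn [ 0.025 -0.003  0.235]
```

View pics/z6.png

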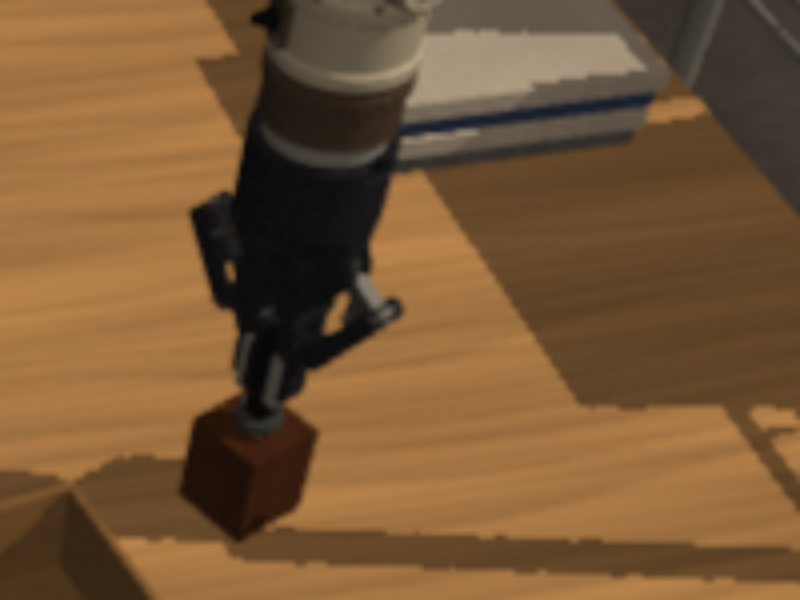

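The stylus is in the hole with its collar just above the block (crop (262,420)). Last millimetres, then open.

```bash
python3 -m inch '[[0,0,0.08,0,0,0,1],[0,0,0.08,0,0,0,1],[0,0,0.04,0,0,0,1],[0,0,0,0,0,0,1],[0,0,0,0,0,0,1],[0,0,0,0,0,0,-1],[0,0,0,0,0,0,-1],[0,0,0,0,0,0,-1]]'
python3 -m inch '[[0,0,0,0,0,0,-1],[0,0,0,0,0,0,-1],[0,0,0,0,0,0,-1],[0,0,-0.5,0,0,0,-1],[0,0,-0.8,0,0,0,-1],[0,0,-0.9,0,0,0,-1],[0,0,-0.9,0,0,0,-1],[0,0,-0.9,0,0,0,-1]]'
python3 -m inch '[[0,0.9,-0.4,0,0,0,-1],[0,0.9,-0.4,0,0,0,-1],[0,0.9,0,0,0,0,-1],[0,0.9,0,0,0,0,-1],[0,0.9,0,0,0,0,-1],[0,0.9,0,0,0,0,-1],[0,0.9,0,0,0,0,-1],[0,0.9,0,0,0,0,-1]]'
python3 - <<'E'
from h import *
dl([.51,-.3125,.23],toolrot(-77.2))
print(bot.get_obs()['joint_pos'])
p2,_=grab('scene','s7'); cv2.imwrite('pics/z7.png',cv2.resize(p2[90:240,380:580],(800,600)))
E
```

```text
clock: 18.1
eef_pos: [0.4805, 0.3356, 0.0871]
tool_rot: [0.971, 0.24, 0.0, -0.0]
ft_force: [-0.2, -0.3, 0.9]
grip_width: 0.0567
clock: 18.9
eef_pos: [0.4804, 0.3355, 0.189]
tool_rot: [0.971, 0.24, 0.001, -0.0]
ft_force: [0.7, 0.2, 0.1]
grip_width: 0.0853
clock: 19.7
eef_pos: [0.5647, 0.1754, 0.2081]
tool_rot: [0.971, 0.24, 0.001, -0.0]
ft_force: [-0.4, 0.5, -0.8]
grip_width: 0.0854
t 19.7 pos [0.5647 0.1754 0.2081] shift units [-11.028  16.249  -0.891] f [-0.4  0.5 -0.8] w 0.0854
turn units [-4.000e-04 -3.000e-04  5.832e-01] deg [-8.0000e-02 -6.0000e-02  1.0497e+02] shift after turn [18.546  6.457 -0.876]
[3.01033974e-01 4.32188185e-01 2.17327547e-01 1.35448593e+00
 2.38702077e-04 1.38714190e+00]
```

View pics/z7.png

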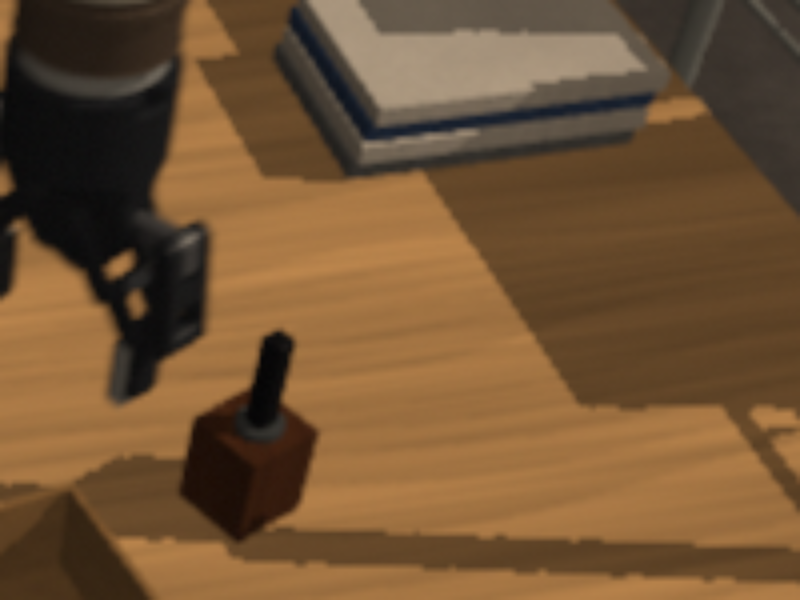

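```bash
python3 -m inch '[[-0.66,0.95,-0.2,0,0,0,-1],[-0.66,0.95,-0.2,0,0,0,-1],[-0.66,0.95,-0.2,0,0,0,-1],[-0.66,0.95,-0.2,0,0,0,-1],[-0.66,0.95,0,0,0,0,-1],[-0.66,0.95,0,0,0,0,-1],[-0.66,0.95,0,0,0,0,-1],[-0.66,0.95,0,0,0,0,-1]]'
python3 -m inch '[[-0.66,0.95,0,0,0,0,-1],[-0.66,0.95,0,0,0,0,-1],[-0.66,0.95,0,0,0,0,-1],[-0.66,0.95,0,0,0,0,-1],[-0.66,0.95,0,0,0,0,-1],[-0.66,0.95,0,0,0,0,-1],[-0.66,0.95,0,0,0,0,-1],[-0.66,0.95,0,0,0,0,-1]]'
python3 -m inch '[[0,0,0,0,0,-0.042,-1],[0,0,0,0,0,-0.042,-1],[0,0,0,0,0,-0.042,-1],[0,0,0,0,0,-0.042,-1],[0,0,0,0,0,-0.042,-1],[0,0,0,0,0,-0.042,-1],[0,0,0,0,0,-0.042,-1],[0,0,0,0,0,-0.042,-1]]'
python3 - <<'E'
from h import *
dl([.511,-.3125,.18],toolrot(102.84))
print(bot.get_obs()['joint_pos'])
E
```

```text
clock: 20.55
eef_pos: [0.5358, -0.0545, 0.228]
tool_rot: [0.971, 0.24, 0.001, 0.0]
ft_force: [0.1, 0.5, -0.3]
grip_width: 0.0857
clock: 21.35
eef_pos: [0.5075, -0.2841, 0.2279]
tool_rot: [0.971, 0.24, 0.001, 0.0]
ft_force: [-0.1, 0.1, -0.4]
grip_width: 0.0854
clock: 22.15
eef_pos: [0.5078, -0.283, 0.2278]
tool_rot: [0.716, 0.698, 0.0, 0.0]
ft_force: [1.0, -0.1, 0.1]
grip_width: 0.0854
t 22.15 pos [ 0.5078 -0.283   0.2278] shift units [-1.177  0.157  1.913] f [ 1.  -0.1  0.1] w 0.0854
turn units [ 0.0003  0.0001 -0.0793] deg [  0.06   0.02 -14.28] shift after turn [-1.18  -0.136  1.913]
[-5.08626351e-01  4.04752187e-01  2.26766687e-01  1.39181277e+00
  3.76176412e-04 -4.83510713e-01]
```

```bash
python3 -m inch '[[0,0,0,0,0,-0.0395,-1],[0,0,0,0,0,-0.04,-1],[-0.6,-0.07,0,0,0,0,-1],[-0.58,-0.066,0,0,0,0,-1],[0,0,0.6,0,0,0,-1],[0,0,0.6,0,0,0,-1],[0,0,0.6,0,0,0,-1],[0,0,0,0,0,0,-1]]'
python3 - <<'E'
from h import *
dl([.511,-.3125,.072],toolrot(102.84))
p,_=grab('top','t8');p2,_=grab('scene','s8'); cv2.imwrite('pics/z8.png',cv2.hconcat([cv2.resize(p[210:340,400:540],(400,371)),cv2.resize(p2[160:310,95:235],(400,371))]))
E
```

```text
clock: 22.95
eef_pos: [0.5095, -0.3132, 0.1794]
tool_rot: [0.627, 0.779, -0.0, -0.002]
ft_force: [-0.2, 0.3, -0.3]
grip_width: 0.0854
t 22.95 pos [ 0.5095 -0.3132  0.1794] shift units [-0.     0.078  4.296] f [-0.2  0.3 -0.3] w 0.0854
turn units [-0.001  -0.001  -0.0025] deg [-0.18 -0.18 -0.45] shift after turn [0.013 0.065 4.296]
```

View pics/z8.png

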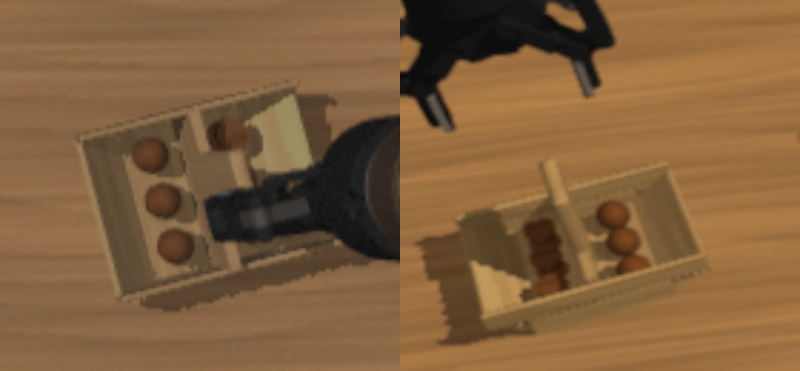

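```bash
python3 -m inch '[[0,0.06,0.5,0,0,-0.0025,-1],[0,0,0.7,0,0,0,-1],[0,0,0.7,0,0,0,-1],[0,0,0.7,0,0,0,-1],[0,0,0.7,0,0,0,-1],[0,0,0.6,0,0,0,-1],[0,0,0.4,0,0,0,-1],[0,0,0,0,0,0,-1]]'
python3 -m inch '[[0,0,0,0,0,0,-1],[0,0,0,0,0,0,1],[0,0,0,0,0,0,1],[0,0,0,0,0,0,1],[0,0,0,0,0,0,1],[0,0,0,0,0,0,1],[0,0,0,0,0,0,1],[0,0,0,0,0,0,1]]'
python3 - <<'E'
from h import *
dl([.511,-.3125,.072],toolrot(102.84))
E
```

```text
clock: 23.85
eef_pos: [0.5114, -0.3117, 0.0727]
tool_rot: [0.622, 0.783, 0.0, -0.001]
ft_force: [-1.1, -0.1, 0.0]
grip_width: 0.0853
clock: 24.65
eef_pos: [0.5123, -0.312, 0.0745]
tool_rot: [0.622, 0.783, 0.0, -0.0]
ft_force: [-1.4, 1.2, 2.2]
grip_width: 0.0112
t 24.65 pos [ 0.5123 -0.312   0.0745] shift units [-0.01  -0.054  0.1  ] f [-1.4  1.2  2.2] w 0.0112
turn units [ 0.0001 -0.0002  0.001 ] deg [ 0.02 -0.03  0.18] shift after turn [-0.01  -0.054  0.1  ]
```

```bash
python3 -m inch '[[0,0,-0.2,0,0,0,1],[0,0,-0.5,0,0,0,1],[0,0,-0.8,0,0,0,1],[0,0,-1,0,0,0,1],[0,0,-1,0,0,0,1],[0,0,-1,0,0,0,1],[0,0,-0.8,0,0,0,1],[0,0,-0.5,0,0,0,1]]'
python3 -m inch '[[0,0,-0.2,0,0,0,1],[0.2,0.15,0,0,0,0,1],[0.4,0.3,0,0,0,0,1],[0.6,0.4,0,0,0,0,1],[0.7,0.45,0,0,0,0,1],[0.7,0.45,0,0,0,0,1],[0.7,0.45,0,0,0,0,1],[0.7,0.45,0,0,0,0,1]]'
python3 - <<'E'
from h import *
dl([.654,.06,.225],toolrot(102.84))
p2,_=grab('scene','s9'); cv2.imwrite('pics/z9.png',p2[60:360,60:460])
E
```

```text
clock: 25.45
eef_pos: [0.5127, -0.3127, 0.2217]
tool_rot: [0.622, 0.783, 0.0, 0.001]
ft_force: [-0.1, 0.6, -4.3]
grip_width: 0.0115
clock: 26.25
eef_pos: [0.5544, -0.1971, 0.2232]
tool_rot: [0.622, 0.783, 0.0, -0.001]
ft_force: [0.3, -0.2, -3.4]
grip_width: 0.0113
t 26.25 pos [ 0.5544 -0.1971  0.2232] shift units [ 9.114  6.21  -0.06 ] f [ 0.3 -0.2 -3.4] w 0.0113
turn units [-0.0004 -0.0006  0.0014] deg [-0.07 -0.11  0.26] shift after turn [ 9.142  6.17  -0.07 ]
```

View pics/z9.png

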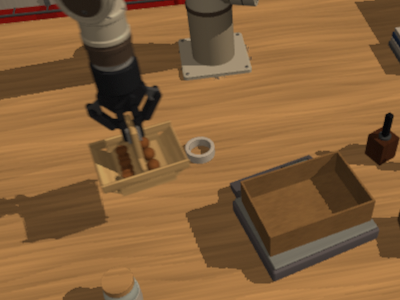

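```bash
python3 -m inch '[[0.75,0.5,0,0,0,0,1],[0.75,0.5,0,0,0,0,1],[0.75,0.5,0,0,0,0,1],[0.75,0.5,0,0,0,0,1],[0.75,0.5,0,0,0,0,1],[0.75,0.5,0,0,0,0,1],[0.75,0.5,0,0,0,0,1],[0.75,0.5,0,0,0,0,1]]'
python3 -m inch '[[0.75,0.5,0,0,0,0,1],[0.7,0.5,0,0,0,0,1],[0.5,0.4,0,0,0,0,1],[0.3,0.3,0,0,0,0,1],[0.1,0.1,0,0,0,0,1],[0,0,0,0,0,0,1],[0,0,0,0,0,0,1],[0,0,0,0,0,0,1]]'
python3 - <<'E'
from h import *
dl([.654,.06,.225],toolrot(102.84))
print(bot.get_obs()['joint_pos'])
p2,_=grab('scene','s10'); cv2.imwrite('pics/z10.png',p2[60:360,160:560])
E
```

```text
clock: 27.1
eef_pos: [0.6176, -0.0286, 0.2233]
tool_rot: [0.622, 0.783, -0.0, -0.001]
ft_force: [0.3, 0.9, -3.9]
grip_width: 0.0115
clock: 27.9
eef_pos: [0.6483, 0.0351, 0.2245]
tool_rot: [0.623, 0.782, 0.0, 0.0]
ft_force: [0.3, 0.6, -4.0]
grip_width: 0.0117
t 27.9 pos [0.6483 0.0351 0.2245] shift units [ 0.919  0.444 -0.019] f [ 0.3  0.6 -4. ] w 0.0117
turn units [ 0.     -0.      0.0005] deg [ 0.   -0.    0.09] shift after turn [ 0.919  0.443 -0.019]
[ 5.41127481e-02  5.52760122e-01  4.52750556e-01  1.47072344e+00
  3.94321632e-05 -1.71599145e-01]
```

View pics/z10.png

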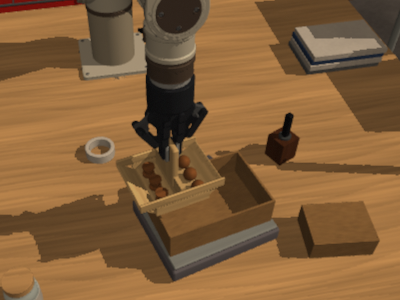

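```bash
python3 -m inch '[[0.45,0.22,0,0,0,0,1],[0.45,0.22,0,0,0,0,1],[0,0,0,0,-0.02,0,1],[0,0,0,0,-0.03,0,1],[0,0,0,0,-0.04,0,1],[0,0,0,0,-0.04,0,1],[0,0,0,0,-0.02,0,1],[0,0,0,0,0,0,1]]'
python3 - <<'E'
from h import *
dl([.654,.06,.225],toolrot(102.84))
print(bot.get_obs()['joint_pos'])
p2,_=grab('scene','s11'); cv2.imwrite('pics/z11.png',cv2.resize(p2[120:345,220:520],(800,600)))
E
```

```text
clock: 28.75
eef_pos: [0.6534, 0.0647, 0.2226]
tool_rot: [0.603, 0.763, -0.145, 0.181]
ft_force: [-0.7, 0.3, -4.1]
grip_width: 0.0112
t 28.75 pos [0.6534 0.0647 0.2226] shift units [-0.212 -0.019 -0.002] f [-0.7  0.3 -4.1] w 0.0112
turn units [-1.000e-04  1.492e-01  2.600e-03] deg [-2.000e-02  2.685e+01  4.800e-01] shift after turn [-0.189 -0.017 -0.098]
[ 0.30836033  0.57999822  0.40908286  1.44074695 -0.46704656  0.08552798]
```

View pics/z11.png

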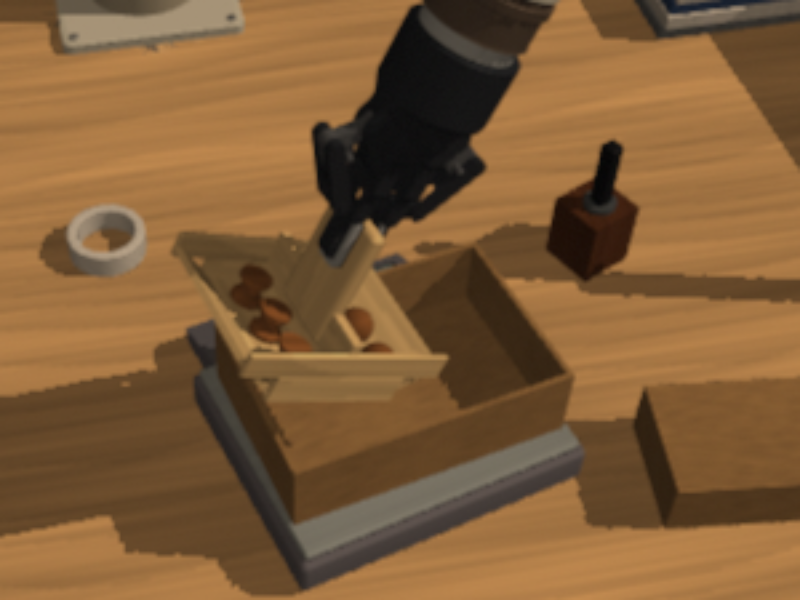

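The tray leans about 27° over the box, with lip and end wall clear of the rim; balls and spools still in place. Continuing the tilt to about 1.05 rad.

```bash
python3 -m inch '[[0,0,0,0,-0.03,0,1],[0,0,0,0,-0.035,0,1],[0,0,0,0,-0.04,0,1],[0,0,0,0,-0.04,0,1],[0,0,0,0,-0.04,0,1],[0,0,0,0,0,0,1],[0,0,0,0,0,0,1],[0,0,0,0,0,0,1]]'
python3 - <<'E'
from h import *
dl([.654,.06,.225],toolrot(102.84))
print(bot.get_obs()['joint_pos'])
p2,_=grab('scene','s12'); cv2.imwrite('pics/z12.png',cv2.resize(p2[120:345,220:520],(800,600)))
p2,_=grab('top','t12'); cv2.imwrite('pics/z12t.png',cv2.resize(p2[120:345,120:420],(800,600)))
E
```

```text
clock: 29.6
eef_pos: [0.655, 0.0597, 0.2263]
tool_rot: [0.54, 0.676, -0.311, 0.393]
ft_force: [0.0, -0.2, -3.7]
grip_width: 0.0113
t 29.6 pos [0.655  0.0597 0.2263] shift units [ 0.053 -0.039  0.008] f [ 0.  -0.2 -3.7] w 0.0113
turn units [ 0.0015  0.3339 -0.0005] deg [ 0.27 60.1  -0.1 ] shift after turn [ 0.019 -0.039  0.05 ]
[ 0.48783327  0.77277254  0.43057106  1.64926596 -0.99311802  0.49593682]
```

View pics/z12.png

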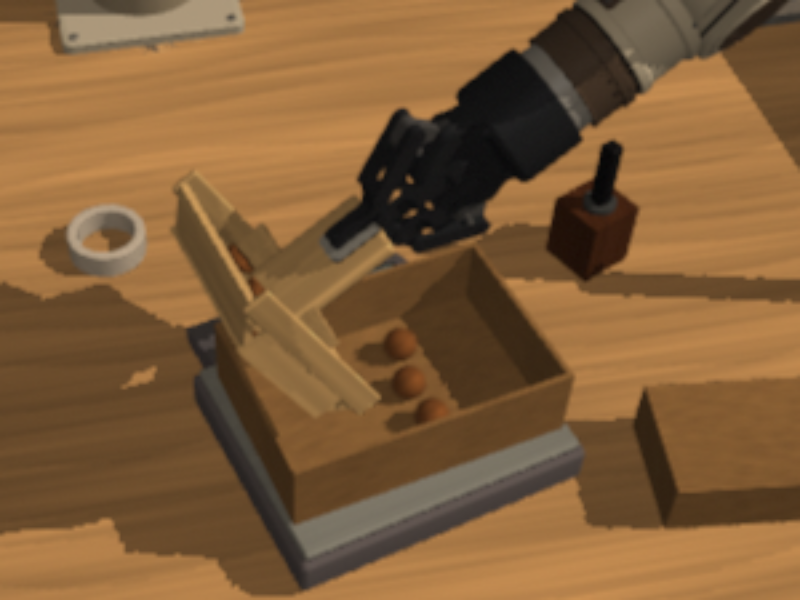

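View pics/z12t.png

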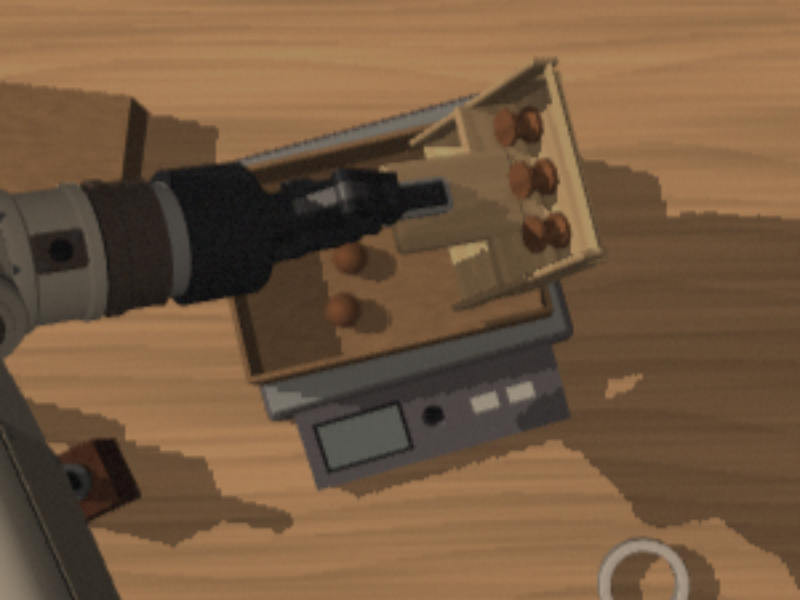

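All three balls lie in the box (crop (400,345),(410,382),(432,412)) and three spools lie in their section against the divider. Righting the tray and returning.

```bash
python3 -m inch '[[0,0,0,0,0.02,0,1],[0,0,0,0,0.03,0,1],[0,0,0,0,0.035,0,1],[0,0,0,0,0.04,0,1],[0,0,0,0,0.04,0,1],[0,0,0,0,0.04,0,1],[0,0,0,0,0.04,0,1],[0,0,0,0,0.035,0,1]]'
python3 -m inch '[[0,0,0,0,0.03,0,1],[0,0,0,0,0.018,0,1],[0,0,0,0,0.006,0,1],[0,0,0,0,0,0,1],[-0.2,-0.15,0,0,0,0,1],[-0.4,-0.3,0,0,0,0,1],[-0.6,-0.4,0,0,0,0,1],[-0.7,-0.5,0,0,0,0,1]]'
python3 - <<'E'
from h import *
dl([.512,-.312,.222],toolrot(102.84))
p2,_=grab('scene','s13'); cv2.imwrite('pics/z13.png',cv2.resize(p2[100:360,120:520],(800,520)))
E
```

```text
clock: 30.5
eef_pos: [0.6548, 0.059, 0.2283]
tool_rot: [0.621, 0.779, -0.05, 0.068]
ft_force: [0.5, 0.4, -4.0]
grip_width: 0.0111
clock: 31.3
eef_pos: [0.6312, 0.006, 0.2244]
tool_rot: [0.622, 0.783, -0.001, 0.001]
ft_force: [0.3, -0.4, -4.1]
grip_width: 0.0113
t 31.3 pos [0.6312 0.006  0.2244] shift units [-11.306  -7.528   0.138] f [ 0.3 -0.4 -4.1] w 0.0113
turn units [-0.0001  0.0012  0.0014] deg [-0.01  0.21  0.26] shift after turn [-11.341  -7.477   0.095]
```

View pics/z13.png

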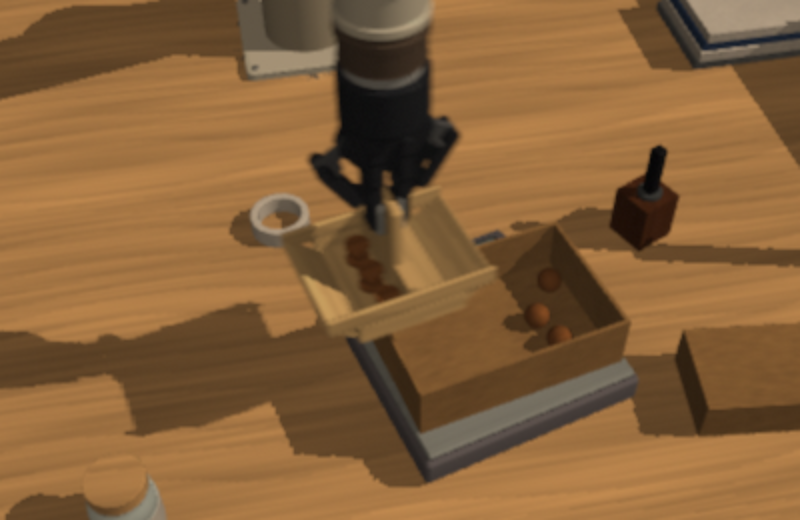

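```bash
python3 -m inch '[[-0.75,-0.5,0,0,0,0,1],[-0.75,-0.5,0,0,0,0,1],[-0.75,-0.5,0,0,0,0,1],[-0.75,-0.5,0,0,0,0,1],[-0.75,-0.5,0,0,0,0,1],[-0.75,-0.5,0,0,0,0,1],[-0.75,-0.5,0,0,0,0,1],[-0.75,-0.5,0,0,0,0,1]]'
python3 -m inch '[[-0.75,-0.5,0,0,0,0,1],[-0.75,-0.5,0,0,0,0,1],[-0.75,-0.5,0,0,0,0,1],[-0.75,-0.5,0,0,0,0,1],[-0.65,-0.45,0,0,0,0,1],[-0.4,-0.25,0,0,0,0,1],[-0.2,-0.1,0,0,0,0,1],[0,0,0,0,0,0,1]]'
python3 - <<'E'
from h import *
dl([.512,-.312,.0745],toolrot(102.84))
p2,_=grab('scene','s14'); cv2.imwrite('pics/z14.png',cv2.resize(p2[100:360,60:460],(800,520)))
E
```

```text
clock: 32.15
eef_pos: [0.567, -0.1636, 0.2251]
tool_rot: [0.623, 0.783, -0.001, 0.001]
ft_force: [0.8, -0.3, -4.3]
grip_width: 0.0109
clock: 32.95
eef_pos: [0.5237, -0.2818, 0.2253]
tool_rot: [0.623, 0.782, -0.001, 0.001]
ft_force: [-0.3, -0.2, -3.4]
grip_width: 0.0109
t 32.95 pos [ 0.5237 -0.2818  0.2253] shift units [-1.055 -0.729  6.033] f [-0.3 -0.2 -3.4] w 0.0109
turn units [0.0001 0.0009 0.0006] deg [0.02 0.16 0.11] shift after turn [-1.074 -0.725  6.03 ]
```

View pics/z14.png

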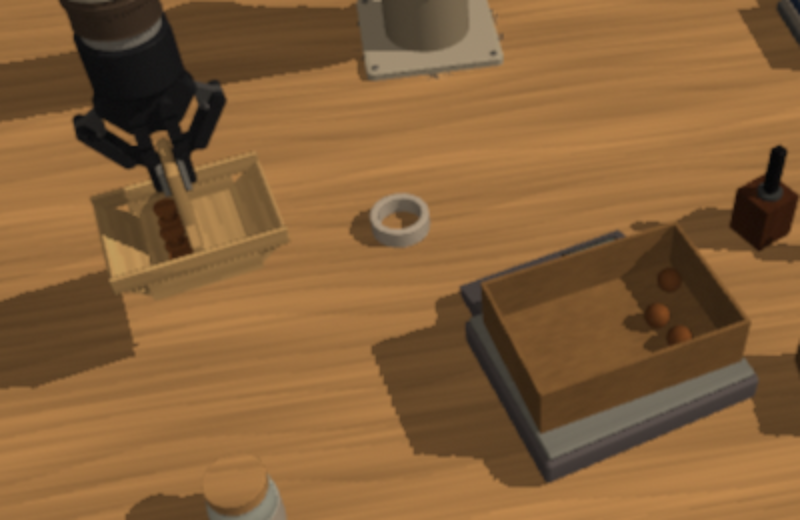

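Now back to the original spot and down: about 5.8 units, then slowly until contact.

```bash
python3 -m inch '[[-0.5,-0.35,0.4,0,0,0,1],[-0.5,-0.35,0.7,0,0,0,1],[0,0,0.8,0,0,0,1],[0,0,0.9,0,0,0,1],[0,0,0.9,0,0,0,1],[0,0,0.8,0,0,0,1],[0,0,0.7,0,0,0,1],[0,0,0.4,0,0,0,1]]'
python3 -m inch '[[0,0,0.1,0,0,0,1],[0,0,0.05,0,0,0,1],[0,0,0,0,0,0,1],[0,0,0,0,0,0,1],[0,0,0,0,0,0,1],[0,0,0,0,0,0,1],[0,0,0,0,0,0,1],[0,0,0,0,0,0,1]]'
python3 - <<'E'
from h import *
dl([.512,-.312,.0745],toolrot(102.84))
E
```

```text
clock: 33.8
eef_pos: [0.5116, -0.3091, 0.0828]
tool_rot: [0.622, 0.783, -0.001, -0.001]
ft_force: [-0.6, 0.6, -4.4]
grip_width: 0.0113
clock: 34.6
eef_pos: [0.5128, -0.31, 0.0817]
tool_rot: [0.622, 0.783, -0.001, 0.001]
ft_force: [0.7, 1.1, -4.2]
grip_width: 0.0114
t 34.6 pos [ 0.5128 -0.31    0.0817] shift units [-0.07  -0.049  0.287] f [ 0.7  1.1 -4.2] w 0.0114
turn units [0.0001 0.001  0.0009] deg [0.02 0.17 0.17] shift after turn [-0.071 -0.048  0.287]
```

```bash
python3 -m inch '[[0,0,0.1,0,0,0,1],[0,0,0.08,0,0,0,1],[0,0,0.06,0,0,0,1],[0,0,0.04,0,0,0,1],[0,0,0,0,0,0,1],[0,0,0,0,0,0,1],[0,0,0,0,0,0,1],[0,0,0,0,0,0,1]]'
python3 - <<'E'
from h import *
dl([.512,-.312,.0745],toolrot(102.84))
E
```

```text
clock: 35.4
eef_pos: [0.5128, -0.31, 0.0746]
tool_rot: [0.622, 0.783, -0.001, 0.001]
ft_force: [-0.9, 1.0, -1.9]
grip_width: 0.0114
t 35.4 pos [ 0.5128 -0.31    0.0746] shift units [-0.07  -0.049  0.003] f [-0.9  1.  -1.9] w 0.0114
turn units [0.0001 0.0009 0.0009] deg [0.02 0.17 0.17] shift after turn [-0.07  -0.049  0.003]
```

```bash
python3 -m inch '[[0,0,0.03,0,0,0,1],[0,0,0,0,0,0,1],[0,0,0,0,0,0,-1],[0,0,0,0,0,0,-1],[0,0,0,0,0,0,-1],[0,0,0,0,0,0,-1],[0,0,0,0,0,0,-1],[0,0,0,0,0,0,-1]]'
python3 -m inch '[[0,0,-0.3,0,0,0,-1],[0,0,-0.6,0,0,0,-1],[0,0,-0.9,0,0,0,-1],[0,0,-0.9,0,0,0,-1],[0,0,-0.9,0,0,0,-1],[0,0,-0.9,0,0,0,-1],[0,0,-0.9,0,0,0,-1],[0,0,-0.9,0,0,0,-1]]'
python3 -m inch '[[0,-0.9,0,0,0,0,-1],[0,-0.9,0,0,0,0,-1],[0,-0.9,0,0,0,0,-1],[0,-0.9,0,0,0,0,-1],[0,-0.9,0,0,0,0,-1],[0,-0.9,0,0,0,0,-1],[0,0,0,0,0,0,-1],[0,0,0,0,0,0,-1]]'
python3 - <<'E'
from h import *
o=bot.get_obs();print(o['clock'],o['eef_pos'],o['ft_force'])
T=[];
for i in('top','scene'):
    p,d=grab(i,i+'_end'); T.append(world(i,d).reshape(-1,3))
A=T[0]
def rect(x0,x1,y0,y1,z0,z1,nm):
    for A in T:
        m=(A[:,0]>x0)&(A[:,0]<x1)&(A[:,1]>y0)&(A[:,1]<y1)&(A[:,2]>z0)&(A[:,2]<z1);q=A[m]
        r=cv2.minAreaRect(q[:,:2].astype(np.float32)*1000); print(nm,np.round(r[0],1),np.round(r[1],1),round(r[2],2),'zmax',np.percentile(q[:,2],98).round(4))
rect(.45,.85,-.05,.26,.100,.12,'boxrim'); rect(.4,.65,-.45,-.18,.095,.125,'grip'); rect(.4,.56,.24,.42,.09,.14,'handle');rect(.65,.9,-.35,-.15,.02,.1,'jar');rect(.3,.45,-.2,0,.015,.03,'tape');rect(.6,.85,.27,.46,.03,.06,'carton')
E
```

```text
clock: 36.2
eef_pos: [0.5128, -0.31, 0.0738]
tool_rot: [0.622, 0.783, -0.001, 0.001]
ft_force: [-0.1, -0.9, -0.2]
grip_width: 0.0856
clock: 37.0
eef_pos: [0.5126, -0.3095, 0.233]
tool_rot: [0.622, 0.783, -0.001, 0.002]
ft_force: [-0.0, -0.4, 0.6]
grip_width: 0.0853
clock: 37.8
eef_pos: [0.3813, -0.3402, 0.232]
tool_rot: [0.623, 0.782, -0.001, 0.002]
ft_force: [0.3, 0.2, 0.2]
grip_width: 0.0854
37.8 [ 0.38125112 -0.34023965  0.23203347] [0.30374501 0.20327408 0.19300467]
boxrim [643.5 109.2] [151.1 220.4] 12.07 zmax 0.1125
boxrim [644.8 108.3] [154.2 222.1] 12.19 zmax 0.1107
grip [ 510.3 -309.8] [55.2 12.9] 12.25 zmax 0.1142
grip [ 512.9 -311.2] [59.8 12.1] 12.86 zmax 0.1126
handle [480.1 335.3] [14.2 13.5] 26.84 zmax 0.1296
handle [482.6 335.1] [16.2 16.4] 25.63 zmax 0.1279
jar [ 755.1 -259.5] [59.9 60.9] 82.82 zmax 0.0872
jar [ 762.3 -262.7] [61.6 61.5] 51.51 zmax 0.0862
tape [388.4 -82.3] [68.7 68.7] 32.55 zmax 0.0269
tape [390.7 -82.6] [70.  70.4] 48.71 zmax 0.0257
carton [724.5 364.1] [131.8 100.6] 82.91 zmax 0.0528
carton [726.  363.1] [131.4 105. ] 83.04 zmax 0.0514
```

View pics/top_end.png

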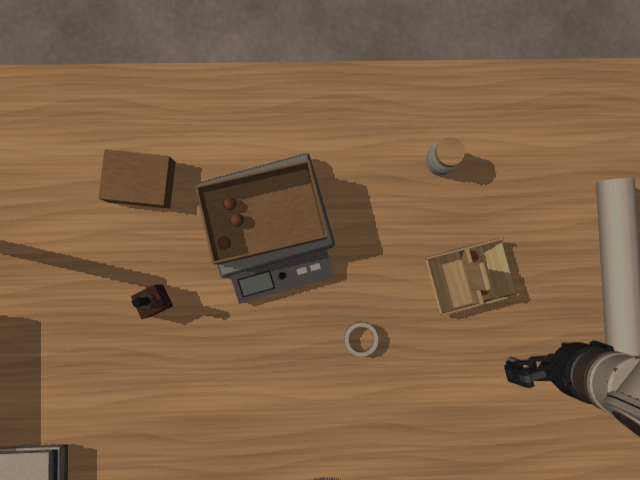

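View pics/scene_end.png

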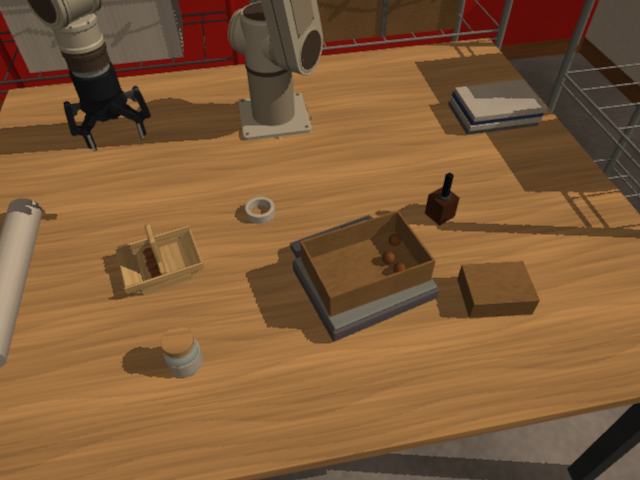

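Three balls in the box (top (230,203),(236,220),(224,243)), tray flat with the spools beside the divider (scene (152,263)), stylus upright, and bystanders unmoved. Handing in.

```bash
python3 - <<'E'
from workcell import bot
print(bot.job_done())
E
```

```text
the job is handed in; nothing more can be done
None
```

The job is handed in at 37.8 s of the 72 s allowed. `bot.job_done()` gives no verdict, so what follows rests on my own measurements.

**What I did:**
- **Zeroing:** I pressed the button with the stylus until the force rose stiffly to about 20 N along its axis. The spring alone gives at most 4 N, so I take that as the stop.
- **Stylus:** I put it back in its holder and let it go.
- **Tray:** I tipped it about 1.05 rad over the gift box and set it back on its original spot.

**Last checks, both cameras:**
- All three balls are in the gift box, and the tray stands flat within 3 mm of where it started.
- The box rim stayed within about 1 mm, still level on the scale.
- The stylus is upright in its holder, with its handle top at 128–130 mm against 128 mm nominal.
- The jar, tape roll and carton were within about 1 mm of where they started.
- The arm was clear, with no contact force.

**Not confirmed directly:**
- I could not read the zero button's travel. That it went fully in is inferred from the force and depth, and that it came back out from pulling the stylus clear.
- In the last pictures the grip plate partly hides the spools. I counted all three clearly in the top view while the tray was tipped, and nothing lay outside the tray afterwards.
- The two cameras differ by about 2 mm in most positions, as the calibration allows; the jar differs by up to 7 mm, but each camera shows it unmoved.

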